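Clamp the crank shaft of a tube mixer

TASK

Turn the crank of the green tube mixer until the flat of its shaft (copper-coloured stripe) faces straight up, under the hub's setscrew. Then take the red-handled hex key from its blue stand, seat it fully in the setscrew without leaning hard on it, and tighten clockwise until the screw has come up against the flat and has turned clearly stiffer: snug, not forced. Put the key back upright in its stand and leave everything else on the bench where it is.

Things in the scene. Friction and masses are not known exactly. Their poses are not given: they have to be found in the camera images.
- mixer: Fixed hand-driven tube mixer. Origin on the table under the setscrew; own x away from the robot at yaw 0, own y along the shaft towards the crank, z up. At y -120 to -36 mm a green gearbox 130 mm wide, 106 high; then the aluminium hub, 64 wide, y -34 to +28, 103 high, setscrew in its top at x = y = 0. The shaft (24 mm dia) leaves the hub at +y, 70 mm up.
- shaft (a joint): Angle of the crank shaft about its axis (mixer's y), rad; 0 = the flat (copper stripe) faces straight up at the setscrew; positive = its top turned to mixer's +x. Turns from -0.9 to 1.5, stays where left (friction 0.15 N m, 2.5 N at the handle). Starts at 0.5 to 1.25. Good within 0.1; farther off, the screw lands on the round of the shaft and jams short of 0.
- crank_grip (a point): Middle of the crank's black handle, a round bar 14 mm dia, 48 mm long, parallel to the shaft, 60 mm from its axis, at mixer's y = 112 mm; the crank arm (y 75 to 87) is on its hub side, nothing beyond. At shaft angle 0 the crank leans 0.35 rad from vertical to mixer's -x. Handle height: 70 + 60 cos(shaft - 0.35) mm above the table.
- shaft_centre (a point): Fixed point on the shaft's axis, straight below the setscrew, 70 mm above the table; axes as the mixer's.
- screw_mouth (a point): Fixed point at the centre of the setscrew's mouth, in the hub's top, 102 mm above the table. The hex socket opens upward, 15 mm across flats, 13 mm deep, and starts at any angle; the point does not turn with it, so turn the key under light pressure (5 to 10 N) till it drops in.
- screw (a joint): Turn of the setscrew, rad, growing clockwise from above (tightening). Starts at -0.8 to -0.45, turns at 0.2 N m, meets the flat at 0, then stiffens: about 0.28 N m at 0.12, 0.35 at 0.25, 0.45 at 0.4; stays where left (eases back to 0.33 from beyond). Snug is 0.12 to 0.5 (best 0.25); above 0.6 the thread strips. On the round of the shaft it jams near -0.25 (0.5 N m or more).
- bush (a joint): How far the setscrew in its sprung bush is pushed down, m: 0 unloaded, 1 mm per 15 N of downward push on the screw. Pressing it more than 2 mm (30 N) damages it; 5 to 10 N is plenty.
- key: Loose hex key, 120 g, upright in the stand. Origin at its tip, z up. Steel hex shank 14 mm across flats, 75 mm long (last 3 mm an 11 mm round pilot that enters the socket at any turn), black collar 32 mm dia at 75 to 80 mm, red handle 80 to 125 mm above the tip, 36 mm in own x, 20 in own y (grasp across the 20). About 4 degrees of play either way in the socket; seated, its tip is 13 mm below the mouth.
- stand: Fixed blue block 72 x 72 mm, 80 mm high, origin at the centre of its underside, z up. It holds the key in its hole.
- stand_mouth (a point): Centre of the stand's hole at its top, 80 mm above the table: a round upright hole 22 mm dia right through. The key hangs in it by its collar resting on the top, its tip then 5 mm above the table.
- tube_rack: Orange rack of tubes, 100 x 170 x 70 mm, leave alone; origin under its centre.
- media_bottle: Glass bottle with blue cap, 72 mm dia, 150 mm high, leave alone; origin under its centre.
- calculator: Black calculator 75 x 120 x 16 mm, leave alone; origin under its centre.
- tip_box: White tip box with yellow lid 88 x 128 x 55 mm, leave alone; origin under its centre.
- beaker: Glass beaker 68 mm dia, 85 mm high, leave alone; origin under its centre.
- reagent_jar: White jar with yellow cap, 56 mm dia, 70 mm high, leave alone; origin under its centre.
Things that resemble listed ones, but are neither listed nor needed, are in the scene too. Of the things shaped like the stand, the blue one is meant.

How it is judged:
On the way, in this order (a step that is already met when the one before it is completed fails the run):
1. the shaft's flat faces the setscrew (within 0.1 rad), the screw not yet tightened and the key still in its stand (value of joint shaft between -0.1 and 0.1 rad and value of joint screw below -0.3 rad and horizontal distance between key and stand_mouth below 0.012 m), for 0.2 s.
2. the key is fully seated in the setscrew (value of joint shaft between -0.1 and 0.1 rad and horizontal distance between key and screw_mouth below 0.004 m and z of key in the frame of screw_mouth below -0.009 m and value of joint screw below 0.05 rad), for 0.1 s.
3. the setscrew is turned snug with the key in it (value of joint shaft between -0.1 and 0.1 rad and horizontal distance between key and screw_mouth below 0.006 m and z of key in the frame of screw_mouth below -0.007 m and value of joint screw above 0.12 rad), for 0.1 s.
At the end, for the whole second after the job is handed in: The shaft's flat faces the setscrew within 0.1 rad, the setscrew is snug (joint 0.12 to 0.5), and the key hangs at rest and released in its stand: within 8 mm of the hole's centre, collar down on the top within 4 mm, upright within 0.1 rad (value of joint shaft between -0.1 and 0.1 rad and value of joint screw between 0.12 and 0.5 rad and horizontal distance between key and stand_mouth below 0.008 m and z of key in the frame of stand below 0.009 m and angle between key's own z axis and vertical below 0.1 rad and linear speed of key below 0.02 m/s and angular speed of key below 0.2 rad/s); the robot touches nothing.
It fails at once if the screw is overtightened (joint above 0.6) (value of joint screw above 0.6 rad).
It fails at once if the key is leaned on: the sprung bush of the setscrew is pushed down more than 2 mm (30 N) (value of joint bush above 0.002 m).
It fails at once if a bystander is moved more than 30 mm (distance of any of tube_rack, media_bottle, calculator, tip_box, beaker, reagent_jar from where it was at the start of the episode above 0.03 m).
It also fails if it takes over 72 s, if anything falls off the work surface, if the arm or the gripper's body presses on something with over 40 N, if the wrist force passes 120 N, or if a joint passes its speed limit or range.

ROBOT

A 7-joint arm with a two-finger parallel gripper is mounted at the origin on the work surface. World frame = base frame: x ahead of the robot, y to its left, z up, the work surface at z = 0. Lengths are in m, angles in rad, forces in N, time in s.
With the tool pointing down it reaches from about 0.4 to 0.925 m from the base axis. Payload 5.6 kg.
Tool frame: the origin (TCP) lies where the fingers leave the gripper's body, on its centre line; the fingertips stand 73 mm ahead of it and the grasp point (between the pads) lies 54 mm ahead of it; z points along the fingers, y is the line along which they close (so a half turn about z gives the same grasp; the last joint's range is limited). The gripper opens to 85 mm and grips with 20 to 120 N. Pads are 22 mm wide; open, the fingers measure 114 mm over their backs; the gripper's body (76 mm by 85 mm) begins 54 mm behind the grasp point. The pads swing forward as they close: fully open they stand 13 mm farther back than shut.
Start: joints at [1.111, 0.468, -0.012, 1.603, 0.006, 1.071, -0.056], TCP at [0.263, -0.594, 0.304] pointing down, gripper open.
Joint ranges: [-2.53, 2.53], [-0.31, 2.02], [-1.57, 1.55], [0.28, 2.44], [-1.29, 4.43], [0.15, 1.84], [-2.92, 2.92]. Speed limits (rad/s): [2.57, 2.57, 3.14, 3.14, 3.14, 3.14, 3.14].

INTERFACE

Orientations are given as a unit quaternion [w, x, y, z].
In Python, from workcell import r gives the robot as it stands.
- The arm moves only by the shell command python3 -m pendant 'ROWS' [OPENING] [FORCE]. ROWS is JSON, a list of rows, each an object of numbers: "dx", "dy", "dz": the shift along the tool's x, y, z in mm; "ax", "ay", "az": the turn, a rotation vector about the tool's x, y, z in rad. A call has exactly 8 rows; each row is the pose to reach, as a shift and turn from the pose commanded when the call began, along the tool's axes at that moment; what a row does not reach only later rows make up. A row lasts 1/10 s, in which the tool goes at most 50 mm and 8.59 degrees, less where a joint would pass 70% of its speed; a pose out of reach is approached as far as the arm can. A call with a gripper value outside its range is refused whole. OPENING is the opening in per cent of the stroke, from 0 (shut) to 100 (fully open), set as the call begins (- or left out, the last holds). The fingers move at their own pace and stop on an object; FORCE is the grip in N (left out, the last holds). Time passes only in rows, so rows that repeat a pose let the fingers close, or fill a call up. It gives the time, the measured TCP pose, the force, the opening and the grip force at its end, in the units of the state.
- r.get_state(): the state, without advancing time (a new reading comes with each control period).
- r.get_image(name): name is "scene" or "top" or "wrist"; returns a dict with "color" (384x512x3 uint8, blue, green, red), "fx", "fy", "cx", "cy" (pixels), "camera_from_world" (4x4, takes a point from world to camera coordinates). Camera axes: x right, y up, looking along -z (the intrinsics and any distortion apply to the point x, -y, -z); pixel columns grow to the right and rows downward; lengths in m; the calibration is good to about 2 mm. A picture is of the moment at which its call begins. There is no depth.
- r.sign_off(): hands the job in; it is judged then, once.
Trained networks look in the newest picture that a camera, given by its name, has taken for a name from the list of things; names that differ only in an ending like _2 or _b are one class to them, and where a whole thing is asked for, a point or a joint stands for the part that bears it (a point fixed in the world has none). Each returns a list of dicts, best first, with "score" (0 to 1); they miss things now and then, are a little off and sometimes report something else, mostly with a low value. They report only what shows in the picture. A call takes as long as a camera call. They do not tell look-alikes from the thing itself.
- r.look_for(camera, label): "bbox" ([left, top, width, height] in pixels, round what is visible of it).
- r.trace(camera, label): "region" (384x512 bool, what is visible of it) and "bbox" ([left, top, width, height] in pixels, round what is visible of it).
- r.pinpoint(camera, label): "at" ([column, row] in pixels: a listed point, or the origin of a listed thing).
The state is a dict: "time": time; "qpos": joint angles; "joint_vel": joint speeds; "effort": joint torques, N m; "tcp_pos": TCP position; "tool_rot": TCP orientation; "wrist_force": force on the tool from outside, world axes, zero at the start; "moment": the same for the moment, N m; "gripper_width": opening from 0.0 (shut) to 1.0 (fully open); "grip_force": force on a finger pad.
Only numpy, scipy, OpenCV 4.12 (cv2) and the standard library are available. Lean on these libraries where they do the work, as an engineer would, in place of code of your own. Each camera call takes 0.05 s, during which the arm holds its last target. There are 200 camera calls.

## Working session

There is one attempt and no reset: what is moved stays moved. The work goes in short steps, Python scripts to look and compute and a shell command to move; the robot and the scene stay as the last step left them, time stands still between calls to the robot, and variables do not carry over. Pictures are saved under pics/ and viewed, at most 10 in all, crops included, and the job is handed in when it is done.

```bash
mkdir -p pics; ls
cat > h.py <<'E'
import numpy as np, cv2
from workcell import r
from scipy.spatial.transform import Rotation as R
def ray(im,px):
    M=np.array(im["camera_from_world"]);
    K=np.array([[im["fx"],0,im["cx"]],[0,im["fy"],im["cy"]],[0,0,1]])
    d=np.linalg.inv(K)@[px[0],px[1],1]; d=np.array([d[0],-d[1],-d[2]])
    return -M[:3,:3].T@M[:3,3], M[:3,:3].T@d
def atz(im,px,z):
    o,d=ray(im,px); return o+d*(z-o[2])/d[2]
def proj(im,p):
    M=np.array(im["camera_from_world"]); c=M[:3,:3]@np.array(p)+M[:3,3]
    return np.array([im["cx"]+im["fx"]*c[0]/-c[2], im["cy"]-im["fy"]*c[1]/-c[2]])
def toolshift(p,s=None):
    s=s or r.get_state(); q=np.array(s["tool_rot"]); m=R.from_quat(q[[1,2,3,0]]).as_matrix()
    return m.T@(np.array(p)-np.array(s["tcp_pos"]))*1000
E
python3 - <<'E'
from h import *
ims={n:r.get_image(n) for n in("scene","top")}
cv2.imwrite("pics/a.png",np.hstack([ims["scene"]["color"],ims["top"]["color"]])[:, :]) 
a=cv2.imread("pics/a.png"); cv2.imwrite("pics/a.png",np.vstack([cv2.resize(a[:,:512],(400,300)),cv2.resize(a[:,512:],(400,300))])) 
cv2.imwrite("pics/top.png",cv2.resize(ims["top"]["color"],(800,600)))
cv2.imwrite("pics/scene.png",cv2.resize(ims["scene"]["color"],(800,600)))
H={"screw_mouth":.102,"stand_mouth":.08,"stand":0,"mixer":0,"key":.005,"crank_grip":.1,"shaft_centre":.07}
for n in ims:
  print(n,"cam",ray(ims[n],(256,192))[0].round(3),[k for k in ims[n]])
  for l,z in H.items():
    for d in r.pinpoint(n,l)[:3]: print(l,round(d["score"],2),np.round(d["at"],1),atz(ims[n],d["at"],z).round(4))
s=r.get_state();print({k:np.round(v,3) for k,v in s.items()})
E
```

```text
pics
scene cam [ 1.44  -0.577  0.785] ['color', 'fx', 'fy', 'cx', 'cy', 'camera_from_world']
screw_mouth 0.93 [256.4 180.7] [0.5277 0.0315 0.102 ]
stand_mouth 0.93 [ 98.7 233.4] [ 0.5025 -0.3861  0.08  ]
stand_mouth 0.8 [141.1 175.4] [ 0.3105 -0.2059  0.08  ]
stand_mouth 0.67 [145.7 251.2] [ 0.6184 -0.3185  0.08  ]
stand 0.82 [148.5 277.8] [ 0.6168 -0.3198  0.    ]
stand 0.75 [147.6 233.7] [ 0.4628 -0.2584  0.    ]
stand 0.74 [141.3 197.3] [ 0.2961 -0.2087  0.    ]
mixer 0.7 [253.3 210. ] [0.5161 0.0312 0.    ]
crank_grip 0.67 [292.5 163.3] [0.5001 0.1709 0.1   ]
shaft_centre 0.87 [255.3 192.3] [0.5326 0.0256 0.07  ]
top cam [ 0.333 -0.008  1.163] ['color', 'fx', 'fy', 'cx', 'cy', 'camera_from_world']
screw_mouth 0.77 [251.2 197.9] [0.5212 0.0353 0.102 ]
stand_mouth 0.85 [378.1 173.7] [ 0.6022 -0.3271  0.08  ]
stand_mouth 0.84 [337.9 276.3] [ 0.3112 -0.2068  0.08  ]
stand_mouth 0.79 [403.4 207.8] [ 0.5043 -0.3939  0.08  ]
stand 0.91 [396.3 215.6] [ 0.4928 -0.4001  0.    ]
stand 0.9 [365.7 175.5] [ 0.6157 -0.3125  0.    ]
stand 0.69 [347.2 227.3] [ 0.4545 -0.2521  0.    ]
mixer 0.75 [251.6 202.4] [0.5253 0.0379 0.    ]
key 0.51 [347.  220.3] [ 0.475  -0.2509  0.005 ]
crank_grip 0.63 [211.5 192.3] [0.5357 0.1483 0.1   ]
shaft_centre 0.82 [251.2 201.1] [0.5175 0.0364 0.07  ]
{'time': np.float64(0.8), 'qpos': array([ 1.111,  0.467, -0.012,  1.603,  0.006,  1.071, -0.056]), 'joint_vel': array([ 0.001,  0.001,  0.002,  0.001, -0.001,  0.001,  0.001]), 'effort': array([-0.0000e+00, -5.3217e+01,  2.1000e-02, -2.5162e+01,  1.1000e-02,
        1.0000e-03,  0.0000e+00]), 'tcp_pos': array([ 0.263, -0.594,  0.304]), 'tool_rot': array([0.   , 0.978, 0.207, 0.   ]), 'wrist_force': array([ 0.82 ,  0.637, -0.273]), 'moment': array([-0.016, -0.003,  0.04 ]), 'grip_force': np.float64(0.0), 'gripper_width': np.float64(1.002)}
```

View pics/top.png

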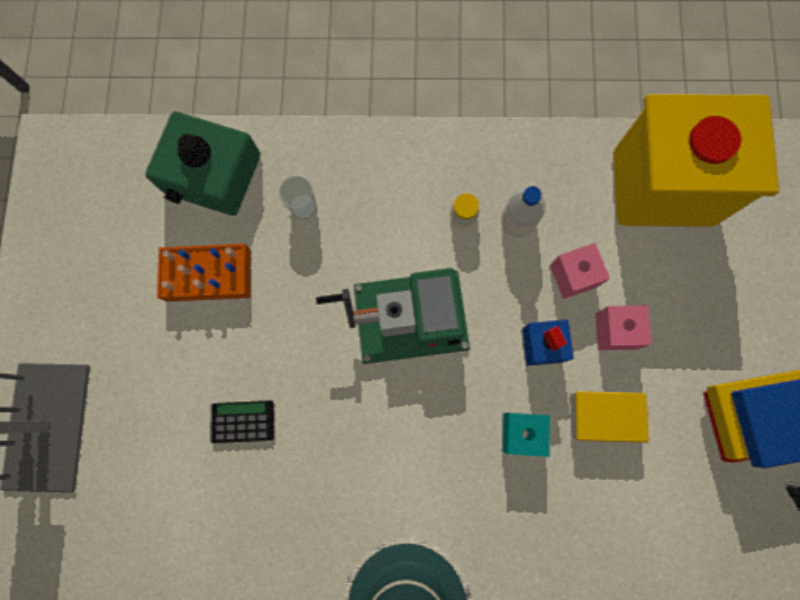

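View pics/scene.png

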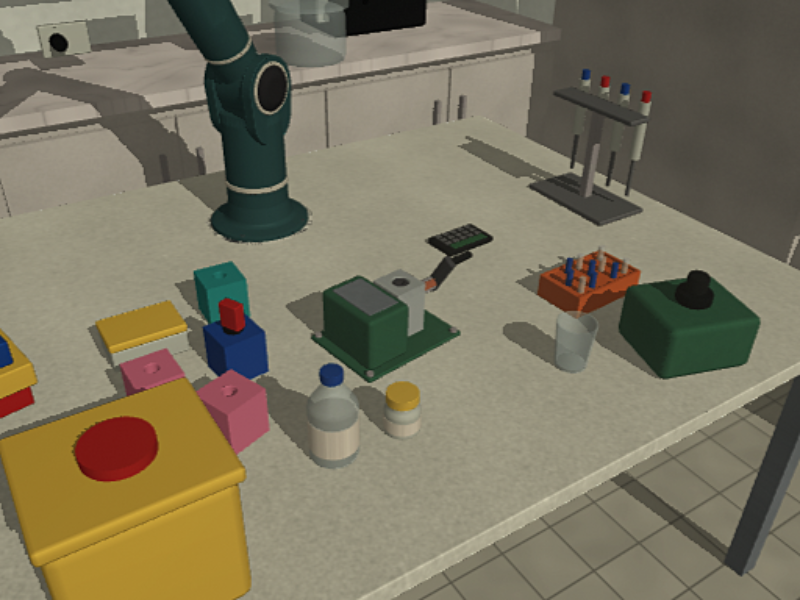

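The top view shows four stand-shaped blocks: blue with the red handle at (548,342), teal (526,434), pink (580,270) and pink (624,327). The blue one holding the key fits the task. The mixer is at (410,312), with its crank handle at (330,299) on the left. The other green box at (203,160) has no hub or crank, so it is a decoy.

Run:
```python
from h import *
im=r.get_image("wrist"); o,d=ray(im,(256,192)); s=r.get_state()
m=R.from_quat(np.array(s["tool_rot"])[[1,2,3,0]]).as_matrix()
print("cam in tool",m.T@(o-s["tcp_pos"]),"dir",m.T@d, im["fx"])
print(m.round(3)); print(toolshift([.46,.07,.36]))
a=r.get_image("scene")
for l in ("crank_grip","screw_mouth"):
  t=r.get_image("top"); p=r.pinpoint("top",l)[0]["at"]; a=r.get_image("scene"); q=r.pinpoint("scene",l)[0]["at"]
  o1,d1=ray(t,p);o2,d2=ray(a,q); x=np.linalg.lstsq(np.c_[d1,-d2],o2-o1,rcond=None)[0]
  print(l,o1+d1*x[0],o2+d2*x[1])
```

```text
cam in tool [ 0.07973845  0.00060886 -0.0689866 ] dir [-0.31257815 -0.00497222  0.94991417] 309.78380011513156
[[ 0.914  0.405  0.   ]
 [ 0.405 -0.914 -0.   ]
 [-0.     0.    -1.   ]]
[ 448.96316332 -527.81084094  -56.15992727]
crank_grip [0.52652708 0.14659144 0.11524729] [0.52871625 0.150193   0.11618167]
screw_mouth [0.52750089 0.03648048 0.09720537] [0.52414517 0.03044658 0.0963435 ]
```

```bash
python3 -m pendant '[{"dx":30,"dy":-33,"dz":-8,"az":-0.08},{"dx":60,"dy":-65,"dz":-16,"az":-0.16},{"dx":92,"dy":-98,"dz":-24,"az":-0.24},{"dx":122,"dy":-130,"dz":-32,"az":-0.32},{"dx":153,"dy":-163,"dz":-40,"az":-0.4},{"dx":184,"dy":-195,"dz":-48,"az":-0.48},{"dx":215,"dy":-228,"dz":-56,"az":-0.56},{"dx":245,"dy":-260,"dz":-56,"az":-0.64}]'
python3 - <<'E'
from h import *
print(toolshift([.5,.08,.36]))
E
```

```text
[ 489.58787678 -520.73767461  -56.13098402]$[0]: bad value
```

```bash
python3 -m pendant '[{"dx":30,"dy":-33,"dz":-8,"ax":0,"ay":0,"az":-0.08},{"dx":60,"dy":-65,"dz":-16,"ax":0,"ay":0,"az":-0.16},{"dx":92,"dy":-98,"dz":-24,"ax":0,"ay":0,"az":-0.24},{"dx":122,"dy":-130,"dz":-32,"ax":0,"ay":0,"az":-0.32},{"dx":153,"dy":-163,"dz":-40,"ax":0,"ay":0,"az":-0.4},{"dx":184,"dy":-195,"dz":-48,"ax":0,"ay":0,"az":-0.48},{"dx":215,"dy":-228,"dz":-56,"ax":0,"ay":0,"az":-0.56},{"dx":245,"dy":-260,"dz":-56,"ax":0,"ay":0,"az":-0.64}]'
python3 - <<'E'
from h import *
print(toolshift([.5,.08,.36]))
E
```

```text
time: 2.1
tcp_pos: [0.3827, -0.2558, 0.3613]
tool_rot: [0.001, 0.863, 0.506, 0.001]
wrist_force: [0.9, -0.5, 0.0]
gripper_width: 1.0
grip_force: 0.0
[350.26181373 -61.79737516   0.914283  ]
```

```bash
python3 -m pendant '[{"dx":44,"dy":-8,"dz":0,"ax":0,"ay":0,"az":-0.08},{"dx":88,"dy":-16,"dz":0,"ax":0,"ay":0,"az":-0.16},{"dx":132,"dy":-23,"dz":0,"ax":0,"ay":0,"az":-0.24},{"dx":176,"dy":-31,"dz":0,"ax":0,"ay":0,"az":-0.32},{"dx":220,"dy":-39,"dz":0,"ax":0,"ay":0,"az":-0.4},{"dx":264,"dy":-47,"dz":0,"ax":0,"ay":0,"az":-0.48},{"dx":308,"dy":-54,"dz":0,"ax":0,"ay":0,"az":-0.56},{"dx":350,"dy":-62,"dz":0,"ax":0,"ay":0,"az":-0.64}]'
python3 - <<'E'
from h import *
im=r.get_image("wrist"); cv2.imwrite("pics/w1.png",cv2.resize(im["color"],(800,600)))
H={"screw_mouth":.102,"mixer":0,"crank_grip":.12,"shaft_centre":.07}
for l,z in H.items():
    for d in r.pinpoint("wrist",l)[:2]: print(l,round(d["score"],2),np.round(d["at"],1),atz(im,d["at"],z).round(4))
s=r.get_state();print(s["qpos"],s["tcp_pos"],s["tool_rot"])
E
```

```text
time: 2.9
tcp_pos: [0.5005, 0.0795, 0.3603]
tool_rot: [0.0, 0.66, 0.751, 0.0]
wrist_force: [0.1, 0.3, -0.1]
gripper_width: 0.996
grip_force: 0.0
screw_mouth 0.82 [270.4 206.2] [0.5228 0.0358 0.102 ]
mixer 0.74 [266.4 183.6] [0.5219 0.0317 0.    ]
crank_grip 0.84 [305.1 105. ] [0.5396 0.1499 0.12  ]
shaft_centre 0.79 [266.7 199.3] [0.5201 0.0323 0.07  ]
[ 0.3461715   0.23398929 -0.6508833   1.85280556  0.15825958  1.10718142
 -0.23749445] [0.49988758 0.0772132  0.35964451] [ 1.23556650e-05  6.61447449e-01  7.49991385e-01 -4.41288591e-04]
```

View pics/w1.png

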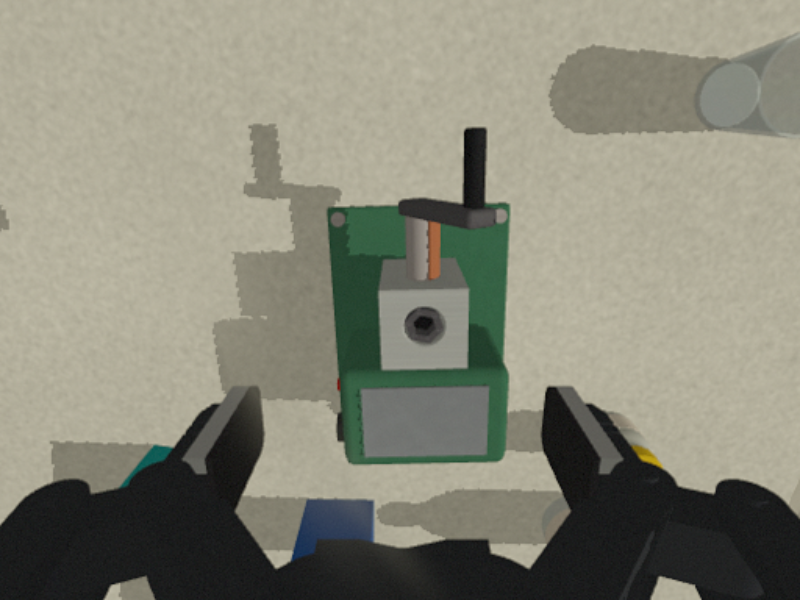

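The wrist view shows the hub socket at (424,324), the handle from (475,128) to (475,208) and the copper stripe turned to +x. The mixer lines up with the tool, so its yaw is about 0.135, and the shaft angle comes out at about 0.92. I'm moving to the handle.

```bash
python3 -m pendant '[{"dx":17,"dy":12,"dz":20,"ax":0,"ay":0,"az":0},{"dx":34,"dy":24,"dz":45,"ax":0,"ay":0,"az":0},{"dx":51,"dy":36,"dz":70,"ax":0,"ay":0,"az":0},{"dx":67,"dy":48,"dz":100,"ax":0,"ay":0,"az":0},{"dx":67,"dy":48,"dz":130,"ax":0,"ay":0,"az":0},{"dx":67,"dy":48,"dz":160,"ax":0,"ay":0,"az":0},{"dx":67,"dy":48,"dz":187,"ax":0,"ay":0,"az":0},{"dx":67,"dy":48,"dz":187,"ax":0,"ay":0,"az":0}]' 70 20
python3 - <<'E'
from h import *
im=r.get_image("wrist"); cv2.imwrite("pics/w2.png",cv2.resize(im["color"],(640,480)))
print(toolshift([.5396,.150,.173]),proj(im,[.5396,.150,.1205]))
for l,z in {"screw_mouth":.102,"crank_grip":.1205}.items():
    for d in r.pinpoint("wrist",l)[:2]: print(l,round(d["score"],2),np.round(d["at"],1),atz(im,d["at"],z).round(4))
E
```

```text
time: 3.95
tcp_pos: [0.5374, 0.1473, 0.1695]
tool_rot: [-0.002, 0.662, 0.749, -0.003]
wrist_force: [-0.1, -0.4, 0.2]
gripper_width: 0.699
grip_force: 0.0
[ 1.58800801  1.22410938 -1.28643608] [260.65146957 272.33980855]
crank_grip 0.67 [255.7 274.7] [0.5376 0.1485 0.1205]
```

View pics/w2.png

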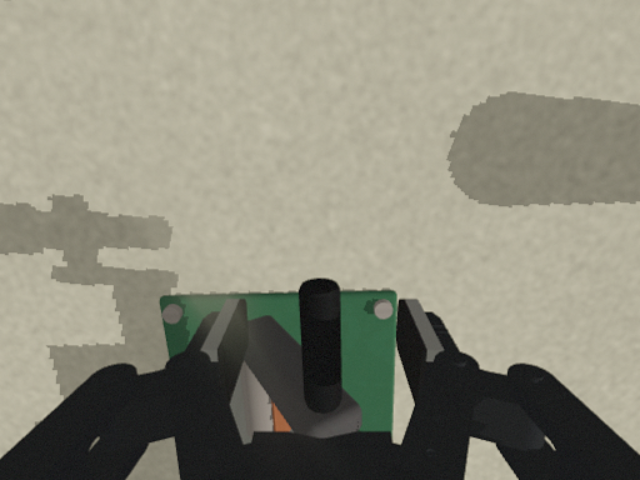

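The black handle at (320,345) sits centred between the open pads. I'll close gently and swing along the arc.

```bash
python3 -m pendant '[{"dx":1,"dy":0,"dz":0,"ax":0,"ay":0,"az":0},{"dx":1,"dy":0,"dz":0,"ax":0,"ay":0,"az":0},{"dx":1,"dy":0,"dz":0,"ax":0,"ay":0,"az":0},{"dx":1,"dy":0,"dz":0,"ax":0,"ay":0,"az":0},{"dx":1,"dy":0,"dz":0,"ax":0,"ay":0,"az":0},{"dx":1,"dy":0,"dz":0,"ax":0,"ay":0,"az":0},{"dx":1,"dy":0,"dz":0,"ax":0,"ay":0,"az":0},{"dx":1,"dy":0,"dz":0,"ax":0,"ay":0,"az":0}]' 0 20
python3 -m pendant '[{"dx":0,"dy":-5.8,"dz":-3.1,"ax":0,"ay":0,"az":0},{"dx":0,"dy":-12,"dz":-5.6,"ax":0,"ay":0,"az":0},{"dx":0,"dy":-18.3,"dz":-7.3,"ax":0,"ay":0,"az":0},{"dx":0,"dy":-24.8,"dz":-8.4,"ax":0,"ay":0,"az":0},{"dx":0,"dy":-31.4,"dz":-8.8,"ax":0,"ay":0,"az":0},{"dx":0,"dy":-38.6,"dz":-8.4,"ax":0,"ay":0,"az":0},{"dx":0,"dy":-45.7,"dz":-7.1,"ax":0,"ay":0,"az":0},{"dx":0,"dy":-52,"dz":-5.2,"ax":0,"ay":0,"az":0}]'
python3 - <<'E'
from h import *
s=r.get_state(); g=np.array(s["tcp_pos"]); 
for yaw in(.126,.138):
  x=np.array([np.cos(yaw),np.sin(yaw)]); print(s["wrist_force"],"offset",(g[:2]-[.5225,.0355])@x,(g[:2]-[.5225,.0355])@[-x[1],x[0]],"want -.0206,.112")
E
```

```text
time: 4.9
tcp_pos: [0.5391, 0.1513, 0.1729]
tool_rot: [0.0, 0.661, 0.75, -0.0]
wrist_force: [-1.8, -0.2, 1.9]
gripper_width: 0.157
grip_force: 19.7
time: 5.7
tcp_pos: [0.4902, 0.1441, 0.1806]
tool_rot: [0.003, 0.662, 0.75, 0.002]
wrist_force: [2.7, -4.3, 10.5]
gripper_width: 0.159
grip_force: 21.1
[ 2.72648641 -4.28370298 10.46601939] offset -0.018410061631315273 0.11183580545938822 want -.0206,.112
[ 2.72648641 -4.28370298 10.46601939] offset -0.017066738665751445 0.11204866881553702 want -.0206,.112
```

```bash
python3 -m pendant '[{"dx":0,"dy":-1.5,"dz":0,"ax":0,"ay":0,"az":0},{"dx":0,"dy":-1.5,"dz":2,"ax":0,"ay":0,"az":0},{"dx":0,"dy":-1.5,"dz":2,"ax":0,"ay":0,"az":0},{"dx":0,"dy":-1.5,"dz":2,"ax":0,"ay":0,"az":0},{"dx":0,"dy":-1.5,"dz":2,"ax":0,"ay":0,"az":0},{"dx":0,"dy":-1.5,"dz":2,"ax":0,"ay":0,"az":0},{"dx":0,"dy":-1.5,"dz":2,"ax":0,"ay":0,"az":0},{"dx":0,"dy":-1.5,"dz":2,"ax":0,"ay":0,"az":0}]'
python3 -m pendant '[{"dx":0,"dy":0,"dz":0,"ax":0,"ay":0,"az":0},{"dx":0,"dy":0,"dz":0,"ax":0,"ay":0,"az":0},{"dx":0,"dy":0,"dz":0,"ax":0,"ay":0,"az":0},{"dx":0,"dy":0,"dz":-20,"ax":0,"ay":0,"az":0},{"dx":0,"dy":0,"dz":-50,"ax":0,"ay":0,"az":0},{"dx":-20,"dy":10,"dz":-90,"ax":0,"ay":0,"az":0},{"dx":-50,"dy":20,"dz":-130,"ax":0,"ay":0,"az":0},{"dx":-80,"dy":28,"dz":-140,"ax":0,"ay":0,"az":0}]' 70
python3 - <<'E'
from h import *
im=r.get_image("wrist"); cv2.imwrite("pics/w3.png",cv2.resize(im["color"],(800,600)))
for l,z in {"screw_mouth":.102,"crank_grip":.1264,"mixer":0}.items():
    for d in r.pinpoint("wrist",l)[:2]: print(l,round(d["score"],2),np.round(d["at"],1),atz(im,d["at"],z).round(4))
t=r.get_image("top")
for l,z in {"screw_mouth":.102,"crank_grip":.1264}.items():
    for d in r.pinpoint("top",l)[:2]: print(l,round(d["score"],2),np.round(d["at"],1),atz(t,d["at"],z).round(4))
print(r.get_state()["tcp_pos"],r.get_state()["tool_rot"])
E
```

```text
time: 6.5
tcp_pos: [0.4868, 0.1438, 0.1786]
tool_rot: [0.002, 0.661, 0.75, 0.0]
wrist_force: [-4.8, -5.7, 19.9]
gripper_width: 0.155
grip_force: 22.0
time: 7.3
tcp_pos: [0.5256, 0.0691, 0.3202]
tool_rot: [0.002, 0.661, 0.751, 0.003]
wrist_force: [0.8, 0.2, -0.4]
gripper_width: 0.702
grip_force: 0.0
screw_mouth 0.64 [246.1 206.5] [0.5215 0.0372 0.102 ]
screw_mouth 0.37 [132.3 176.6] [0.5772 0.3779 0.102 ]
crank_grip 0.57 [212.1 209.2] [0.4836 0.1407 0.1264]
[0.52294619 0.06993341 0.3151676 ] [-8.84971792e-04  6.60421696e-01  7.50894244e-01 -4.83924812e-04]
```

View pics/w3.png

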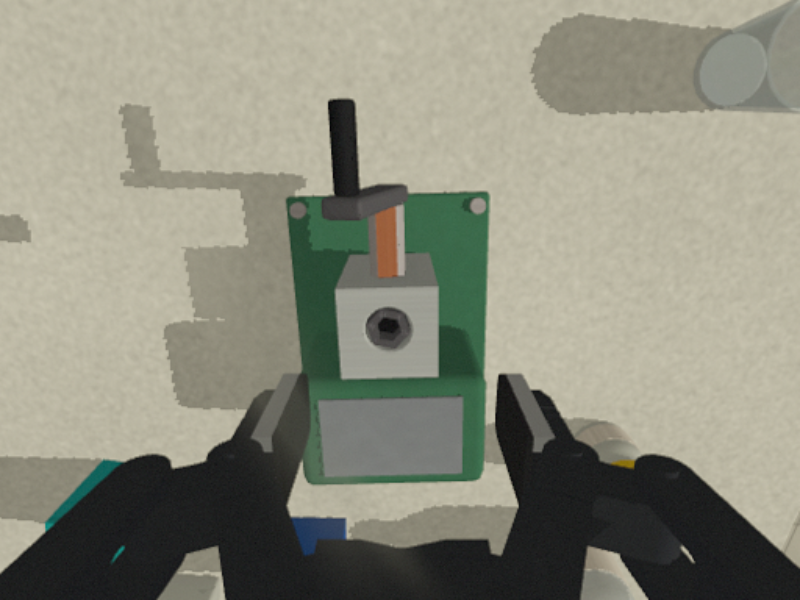

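Copper stripe is at about (386,240) on a shaft spanning 370–405, so it faces nearly straight up; the socket is at (388,328). I'll measure the angle numerically now that the arm has settled.

Run:
```python
from h import *
from scipy.optimize import least_squares
im=r.get_image("wrist"); c=im["color"]
for i in range(1): 
  for l,z in {"screw_mouth":.102,"crank_grip":.1264,"shaft_centre":.07}.items():
    for d in r.pinpoint("wrist",l)[:1]: print(l,round(d["score"],2),np.round(d["at"],1),atz(im,d["at"],z).round(4))
b,g,rr=[c[:,:,i].astype(int) for i in range(3)]
m=(rr>150)&(rr-b>70); m[:110]=0;m[190:]=0; m[:,:200]=0; m[:,300:]=0
# hub top: grey bright, hex hole
for v in range(133,176,6):
  u=np.where(m[v])[0]
  if len(u): print(v,u.min(),u.max(),c[v,u.min()-6:u.max()+12].sum(1).tolist(), atz(im,(u.min(),v),.082)[:2].round(4),atz(im,(u.max()+1,v),.082)[:2].round(4))
gm=(c.max(2)<60).astype(np.uint8); 
t=cv2.cvtColor(c,cv2.COLOR_BGR2GRAY); cir=cv2.HoughCircles(t[170:240,215:290],cv2.HOUGH_GRADIENT,1,50,param1=100,param2=12,minRadius=10,maxRadius=20)
print(cir[0][:2]+[215,170,0], atz(im,cir[0][0][:2]+[215,170],.103))
# handle mask
k=(c.max(2)<70); k[:55]=0;k[118:]=0;k[:,:190]=0;k[:,300:]=0
ys,xs=np.nonzero(k); print("handle",xs.min(),xs.max(),ys.min(),ys.max(),xs.mean(),ys.mean(),atz(im,(xs.mean(),ys.mean()),.1264))
cv2.imwrite("pics/w4.png",cv2.resize(c[50:250,190:300],None,fx=3,fy=3,interpolation=cv2.INTER_CUBIC))
```

```text
screw_mouth 0.87 [248.9 212.6] [0.5204 0.0337 0.102 ]
crank_grip 0.82 [224.5  94.8] [0.4886 0.1412 0.1264]
shaft_centre 0.75 [250.6 201.6] [0.5213 0.0337 0.07  ]
139 245 257 [245, 258, 238, 233, 259, 276, 308, 305, 315, 319, 313, 312, 317, 325, 320, 317, 316, 306, 336, 450, 506, 496, 499, 471, 320, 224, 235, 241, 235, 236] [0.5079 0.1016] [0.5204 0.1032]
145 245 257 [263, 295, 304, 306, 306, 316, 327, 313, 311, 310, 311, 301, 311, 323, 320, 322, 313, 311, 337, 446, 509, 496, 502, 476, 329, 236, 233, 241, 239, 236] [0.5085 0.0958] [0.5212 0.0974]
151 246 257 [282, 299, 305, 308, 312, 313, 319, 311, 309, 317, 313, 311, 314, 326, 317, 322, 306, 316, 412, 510, 500, 501, 483, 395, 226, 233, 241, 237, 240] [0.5102 0.0901] [0.5219 0.0916]
157 246 257 [268, 309, 302, 300, 316, 329, 313, 310, 314, 307, 309, 307, 317, 314, 321, 316, 311, 317, 417, 509, 503, 497, 480, 395, 220, 243, 240, 237, 242] [0.5109 0.0841] [0.5227 0.0856]
163 246 257 [232, 302, 307, 298, 306, 316, 305, 307, 315, 310, 311, 312, 318, 319, 321, 313, 312, 296, 382, 514, 498, 497, 493, 446, 164, 205, 209, 198, 207] [0.5116 0.0781] [0.5235 0.0796]
169 247 257 [289, 301, 303, 309, 313, 316, 314, 308, 310, 307, 311, 310, 321, 317, 314, 312, 297, 365, 490, 500, 497, 492, 465, 298, 311, 316, 312, 315] [0.5133 0.0721] [0.5243 0.0735]
175 247 258 [298, 297, 304, 307, 318, 331, 315, 307, 305, 308, 312, 314, 319, 322, 315, 307, 308, 365, 476, 501, 499, 501, 466, 303, 312, 316, 307, 309, 309] [0.514  0.0659] [0.526  0.0674]
[[252.5        214.5         15.19999981]] [0.5240801  0.03258568 0.103     ]
handle 215 233 65 117 224.11389521640092 90.88952164009112 [0.48803439 0.14410249 0.1264    ]
```

```bash
python3 -m pendant '[{"dx":-39,"dy":-13,"dz":0,"ax":0,"ay":0,"az":0.08},{"dx":-78,"dy":-26,"dz":0,"ax":0,"ay":0,"az":0.16},{"dx":-117,"dy":-39,"dz":0,"ax":0,"ay":0,"az":0.24},{"dx":-156,"dy":-52,"dz":0,"ax":0,"ay":0,"az":0.32},{"dx":-195,"dy":-65,"dz":0,"ax":0,"ay":0,"az":0.4},{"dx":-234,"dy":-78,"dz":0,"ax":0,"ay":0,"az":0.48},{"dx":-273,"dy":-90,"dz":0,"ax":0,"ay":0,"az":0.56},{"dx":-309,"dy":-103,"dz":0,"ax":0,"ay":0,"az":0.63}]'
python3 - <<'E'
from h import *
im=r.get_image("wrist"); c=im["color"]; im=r.get_image("wrist"); c=im["color"]; cv2.imwrite("pics/w5.png",cv2.resize(c,(800,600)))
for l,z in {"stand_mouth":.08,"stand":0,"key":.005}.items():
    for d in r.pinpoint("wrist",l)[:3]: print(l,round(d["score"],2),np.round(d["at"],1),atz(im,d["at"],z).round(4))
for d in r.trace("wrist","key")[:1]:
    print(d["bbox"],d["score"])
h=cv2.cvtColor(c,cv2.COLOR_BGR2HSV); m=((h[:,:,0]<8)|(h[:,:,0]>172))&(h[:,:,1]>150)&(h[:,:,2]>60)
n,L,st,ce=cv2.connectedComponentsWithStats(m.astype(np.uint8))
for i in np.argsort(-st[1:,4])[:3]+1: print(st[i],ce[i])
s=r.get_state(); print(s["qpos"].round(3) if hasattr(s["qpos"],'round') else s["qpos"],s["tcp_pos"],s["tool_rot"])
E
```

```text
time: 8.65
tcp_pos: [0.4601, -0.2522, 0.316]
tool_rot: [0.0, 0.862, 0.507, -0.0]
wrist_force: [0.3, 0.2, 0.2]
gripper_width: 0.701
grip_force: 0.0
stand_mouth 0.84 [265.9 151.6] [ 0.4765 -0.2466  0.08  ]
stand_mouth 0.81 [421.9 142.5] [ 0.6143 -0.3149  0.08  ]
stand_mouth 0.71 [110.2 197. ] [ 0.3124 -0.2079  0.08  ]
stand 0.88 [386.8 131.7] [ 0.612  -0.3134  0.    ]
stand 0.86 [336.9 219.1] [ 0.5089 -0.3889  0.    ]
stand 0.86 [138.3 175.1] [ 0.3135 -0.2066  0.    ]
[249.9, 139.3, 40.4, 50.8] 0.74
[ 251  138   40   50 1197] [269.63324979 162.5380117 ]
[304 338  20  17 139] [315.07194245 345.32374101]
[ 0.76   0.275 -0.387  1.877  0.12   1.013 -0.179] [ 0.46096994 -0.24926033  0.31596904] [-3.14484407e-04  8.60438417e-01  5.09554304e-01  2.07578008e-04]
```

View pics/w5.png

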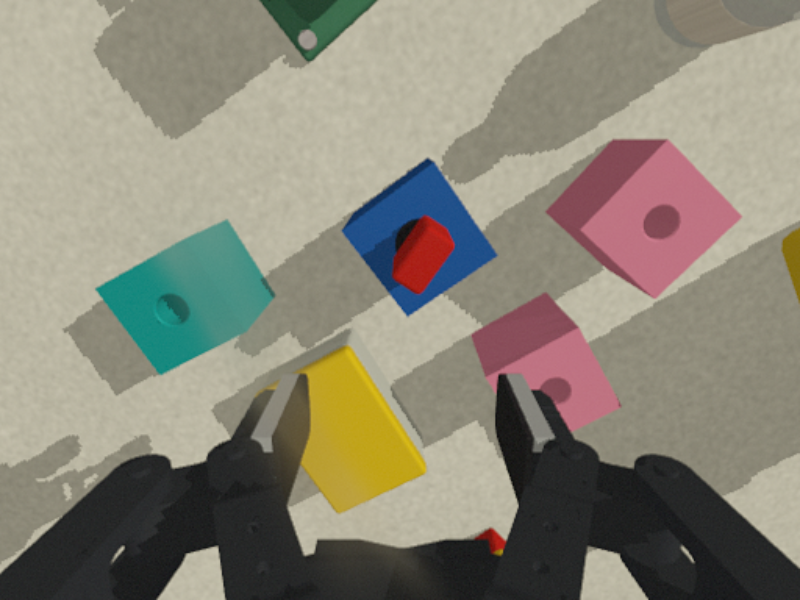

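Run:
```python
from h import *
im=r.get_image("wrist"); c=im["color"]
cv2.imwrite("pics/w6.png",cv2.resize(c[95:210,205:335],(780,690))[:600])
print(atz(im,(268.4,153.9),.08))
```

```text
[ 0.4807398 -0.2384305  0.08     ]
```

View pics/w6.png

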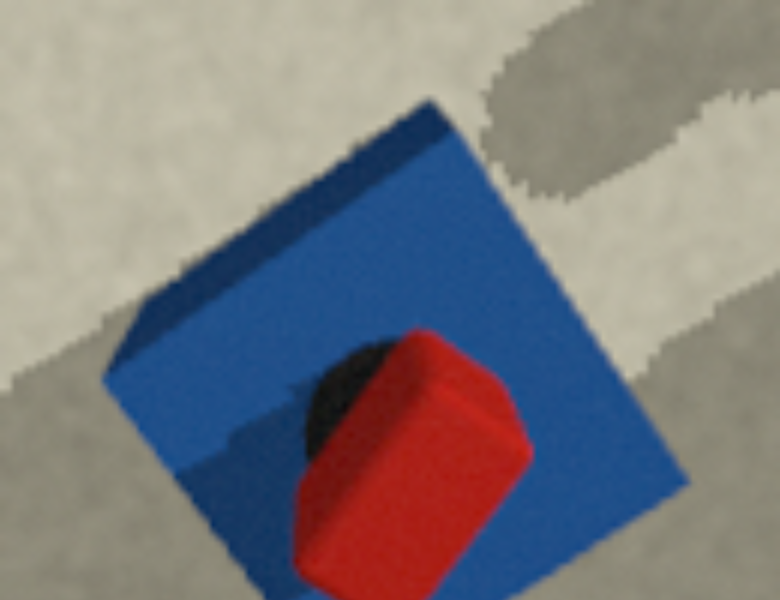

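The crop shows the red handle standing in the blue stand. The handle's top-face corners are (430,385), (530,455) and (298,560), and the stand's top corners are (105,378), (455,135) and (688,485). This is the stand the task means.

Run:
```python
from h import *
im=r.get_image("wrist"); f=lambda p,z: atz(im,np.array(p)/6+[205,95]-.4,z)
A,B,C=[f(p,.130) for p in((430,385),(530,455),(298,560))]
print("handle len",np.linalg.norm(A-C),np.linalg.norm(A-B),"centre",(B+C)/2,"long axis ang",np.arctan2(*(A-C)[[1,0]]),"short",np.arctan2(*(B-A)[[1,0]]))
P,Q,S=[f(p,.08) for p in((105,378),(455,135),(688,485))]
print("stand",np.linalg.norm(P-Q),np.linalg.norm(S-Q),"centre",(P+S)/2)
s=r.get_state();print(s["tcp_pos"],s["qpos"])
g=(B+C)/2
print(toolshift([g[0],g[1],.155]))
```

```text
handle len 0.03159149469406337 0.017493704537518518 centre [ 0.47741326 -0.25026018  0.13      ] long axis ang 0.4433951063157308 short -1.1142249754225733
stand 0.0697836931326741 0.07099346535874781 centre [ 0.47712191 -0.2510983   0.08      ]
[ 0.46102307 -0.24918524  0.31608165] [ 0.75982906  0.27454075 -0.38673228  1.87654989  0.12034787  1.01319794
 -0.17868051]
[  6.86980026  14.90803179 161.08273232]
```

```bash
python3 -m pendant '[{"dx":3,"dy":5,"dz":10,"ax":0,"ay":0,"az":0.14},{"dx":5,"dy":10,"dz":20,"ax":0,"ay":0,"az":0.28},{"dx":7,"dy":15,"dz":40,"ax":0,"ay":0,"az":0.42},{"dx":7,"dy":15,"dz":60,"ax":0,"ay":0,"az":0.56},{"dx":7,"dy":15,"dz":85,"ax":0,"ay":0,"az":0.62},{"dx":7,"dy":15,"dz":110,"ax":0,"ay":0,"az":0.62},{"dx":7,"dy":15,"dz":135,"ax":0,"ay":0,"az":0.62},{"dx":7,"dy":15,"dz":152,"ax":0,"ay":0,"az":0.62}]'
python3 - <<'E'
from h import *
im=r.get_image("wrist");im=r.get_image("wrist"); c=im["color"]
cv2.imwrite("pics/w7.png",cv2.resize(c,(640,480)))
s=r.get_state(); q=np.array(s["tool_rot"]); print(toolshift([.4773,-.2507,.164],s),"yaw y",2*np.arctan2(q[2],q[1])-np.pi/2,s["wrist_force"],s["qpos"][6])
E
```

```text
time: 9.85
tcp_pos: [0.4769, -0.2503, 0.1625]
tool_rot: [-0.001, 0.975, 0.223, -0.001]
wrist_force: [-0.5, 0.3, -0.0]
gripper_width: 0.7
grip_force: 0.0
[ 0.79990267  1.03228923 -2.0916295 ] yaw y -1.1218198128403252 [-0.99442109  0.57281306  0.95535196] -0.8512625682200586
```

View pics/w7.png

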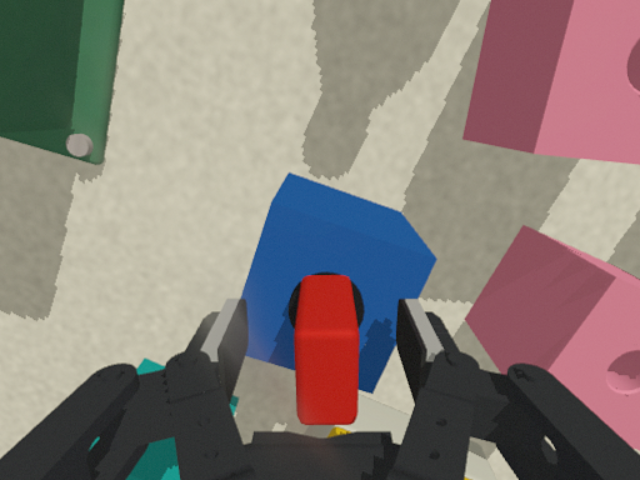

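The red handle at (327,350) is square to the pads and nearly centred. Grip, then lift straight up.

```bash
python3 -m pendant '[{"dx":0,"dy":1,"dz":0,"ax":0,"ay":0,"az":0},{"dx":0,"dy":1,"dz":0,"ax":0,"ay":0,"az":0},{"dx":0,"dy":1,"dz":0,"ax":0,"ay":0,"az":0},{"dx":0,"dy":1,"dz":0,"ax":0,"ay":0,"az":0},{"dx":0,"dy":1,"dz":0,"ax":0,"ay":0,"az":0},{"dx":0,"dy":1,"dz":0,"ax":0,"ay":0,"az":0},{"dx":0,"dy":1,"dz":0,"ax":0,"ay":0,"az":0},{"dx":0,"dy":1,"dz":0,"ax":0,"ay":0,"az":0}]' 0 60
python3 - <<'E'
from h import *
s=r.get_state(); print(s["tcp_pos"],s["tool_rot"],s["wrist_force"],s["moment"],s["gripper_width"])
E
python3 -m pendant '[{"dx":0,"dy":0,"dz":-15,"ax":0,"ay":0,"az":0},{"dx":0,"dy":0,"dz":-35,"ax":0,"ay":0,"az":0},{"dx":0,"dy":0,"dz":-60,"ax":0,"ay":0,"az":0},{"dx":0,"dy":0,"dz":-85,"ax":0,"ay":0,"az":0},{"dx":0,"dy":0,"dz":-110,"ax":0,"ay":0,"az":0},{"dx":0,"dy":0,"dz":-130,"ax":0,"ay":0,"az":0},{"dx":0,"dy":0,"dz":-140,"ax":0,"ay":0,"az":0},{"dx":0,"dy":0,"dz":-140,"ax":0,"ay":0,"az":0}]'
python3 - <<'E'
from h import *
s=r.get_state(); print(s["tcp_pos"],s["tool_rot"],s["wrist_force"],s["moment"]); print(toolshift([.522,.034,.26],s))
t=r.get_image("top"); sc=r.get_image("scene")
for n in("top","scene"):
  i=r.get_image(n)
  for l in("key","stand_mouth"):
    for d in r.pinpoint(n,l)[:2]: print(n,l,d["score"],d["at"],atz(i,d["at"],.14 if l=="key" else .08).round(4))
E
```

```text
time: 10.75
tcp_pos: [0.4782, -0.2529, 0.1654]
tool_rot: [0.001, 0.975, 0.222, 0.001]
wrist_force: [-0.5, 1.0, 5.5]
gripper_width: 0.223
grip_force: 59.3
[ 0.47820824 -0.25288068  0.16541331] [6.79478917e-04 9.75141415e-01 2.21580472e-01 9.23822600e-04] [-0.51366226  0.96947112  5.52178911] [ 0.29616774  0.12191642 -0.00876615] 0.2228205693974791
time: 11.55
tcp_pos: [0.4778, -0.253, 0.3053]
tool_rot: [0.001, 0.975, 0.221, 0.001]
wrist_force: [0.4, 0.3, -1.0]
gripper_width: 0.228
grip_force: 58.7
[ 0.47775322 -0.25304716  0.30527291] [9.46817005e-04 9.75176075e-01 2.21427029e-01 8.92716953e-04] [ 0.39504796  0.2678484  -0.95683815] [ 0.02423123  0.03831566 -0.00895397]
[ 163.81290285 -239.89197076   44.95176123]
top key 0.56 [357.1, 213.2] [ 0.478  -0.2497  0.14  ]
top stand_mouth 0.87 [337.7, 275.6] [ 0.313  -0.2063  0.08  ]
top stand_mouth 0.87 [377.2, 173.2] [ 0.6036 -0.3246  0.08  ]
scene key 0.7 [144.2, 193.7] [ 0.4891 -0.2628  0.14  ]
scene stand_mouth 0.92 [144.8, 249.4] [ 0.6116 -0.3178  0.08  ]
scene stand_mouth 0.71 [142.0, 175.9] [ 0.3143 -0.2048  0.08  ]
```

```bash
python3 -m pendant '[{"dx":10,"dy":-15,"dz":0,"ax":0,"ay":0,"az":-0.13},{"dx":20,"dy":-30,"dz":0,"ax":0,"ay":0,"az":-0.26},{"dx":30,"dy":-45,"dz":0,"ax":0,"ay":0,"az":-0.39},{"dx":40,"dy":-60,"dz":0,"ax":0,"ay":0,"az":-0.52},{"dx":50,"dy":-75,"dz":0,"ax":0,"ay":0,"az":-0.65},{"dx":60,"dy":-90,"dz":0,"ax":0,"ay":0,"az":-0.78},{"dx":71,"dy":-105,"dz":0,"ax":0,"ay":0,"az":-0.91},{"dx":82,"dy":-120,"dz":0,"ax":0,"ay":0,"az":-1.0}]'
python3 - <<'E'
from h import *
s=r.get_state(); print(toolshift([.522,.0345,.285],s),s["qpos"]);q=s["tool_rot"];print(2*np.arctan2(q[2],q[1])-np.pi/2)
E
```

```text
time: 12.75
tcp_pos: [0.4995, -0.1085, 0.3038]
tool_rot: [-0.0, 0.748, 0.664, -0.0]
wrist_force: [0.2, -0.1, -0.3]
gripper_width: 0.227
grip_force: 58.7
[144.62359615   5.2791401   18.8321039 ] [ 0.59242647  0.28616715 -0.52138994  1.91145481  0.16921295  0.98736573
 -0.12473578]
-0.11961448013895315
```

```bash
python3 -m pendant '[{"dx":18,"dy":1,"dz":0,"ax":0,"ay":0,"az":-0.13},{"dx":36,"dy":1,"dz":0,"ax":0,"ay":0,"az":-0.26},{"dx":55,"dy":2,"dz":0,"ax":0,"ay":0,"az":-0.39},{"dx":73,"dy":3,"dz":0,"ax":0,"ay":0,"az":-0.52},{"dx":91,"dy":4,"dz":0,"ax":0,"ay":0,"az":-0.65},{"dx":110,"dy":4,"dz":4,"ax":0,"ay":0,"az":-0.78},{"dx":128,"dy":5,"dz":10,"ax":0,"ay":0,"az":-0.91},{"dx":145,"dy":5,"dz":19,"ax":0,"ay":0,"az":-1.0}]'
python3 - <<'E'
from h import *
for i in range(3): im=r.get_image("wrist")
c=im["color"]; s=r.get_state(); print(s["tcp_pos"],s["tool_rot"],s["qpos"],s["wrist_force"],s["moment"])
cv2.imwrite("pics/w8.png",cv2.resize(c[150:384,128:384],(768,702))[:600])
print("mouth est",proj(im,[.522,.0345,.102]),"tip est",proj(im,np.array(s["tcp_pos"])-[0,0,.1604]))
for l,z in {"screw_mouth":.102,"key":.125}.items():
    for d in r.pinpoint("wrist",l)[:2]: print(l,round(d["score"],2),np.round(d["at"],1),atz(im,d["at"],z).round(4))
E
```

```text
time: 13.55
tcp_pos: [0.5228, 0.0349, 0.285]
tool_rot: [0.0, 0.338, 0.941, 0.0]
wrist_force: [-0.4, 0.2, -1.7]
gripper_width: 0.227
grip_force: 58.7
[0.52209428 0.03487554 0.28441726] [-8.75639178e-04  3.40123105e-01  9.40380511e-01  1.96774209e-05] [ 0.48048194  0.38583116 -0.74692295  1.8927236   0.31096194  0.98357216
  0.47157562] [ 0.30797613  0.30558416 -1.94851839] [-0.05594899  0.03708452 -0.01539942]
mouth est [254.41001626 188.27005822] tip est [254.63761218 196.47910477]
screw_mouth 0.65 [251.3 190.3] [0.5217 0.0313 0.102 ]
key 0.98 [257.2 200. ] [0.5254 0.0348 0.125 ]
```

View pics/w8.png

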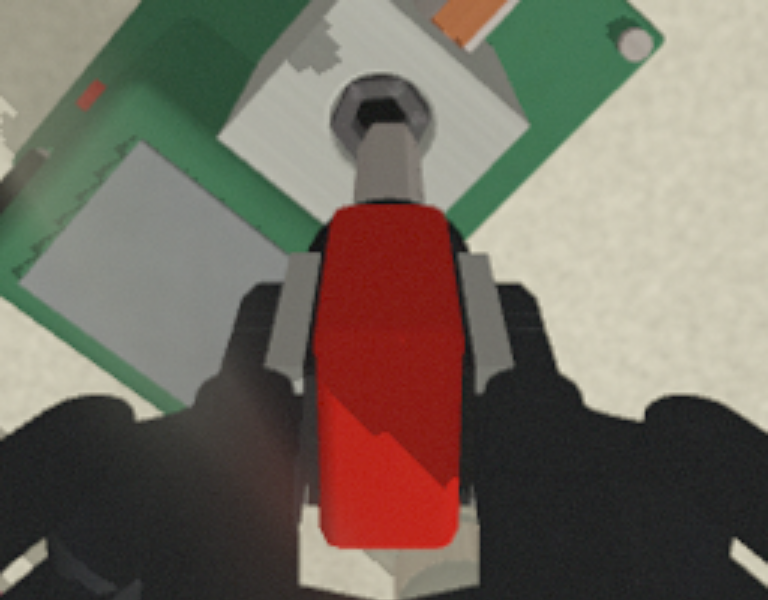

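The socket ring is centred near (382,118) in the crop and the key's tip near (388,124), close above it. The key looks upright.

Run:
```python
from h import *
im=r.get_image("wrist"); c=im["color"]; s=r.get_state()
g=cv2.GaussianBlur(cv2.cvtColor(c,cv2.COLOR_BGR2GRAY),(3,3),0)
# outer ring: cast rays from approx centre, strongest dark->bright edge
pts=[]
for a in np.arange(np.pi*.95,2.05*np.pi,.08):
  rr=np.arange(11,23,.25); v=[g[int(round(189.3+t*np.sin(a))),int(round(255.3+t*np.cos(a)))] for t in rr]
  v=np.array(v,float); dv=v[6:]-v[:-6]; t=rr[np.argmax(dv)+3]; pts.append(atz(im,(255.3+t*np.cos(a),189.3+t*np.sin(a)),.102)[:2])
pts=np.array(pts)
from scipy.optimize import least_squares
f=least_squares(lambda p:np.hypot(*(pts-p[:2]).T)-p[2],[.522,.034,.012],loss="soft_l1",f_scale=.0005).x
print("mouth",f,"rms",np.std(np.hypot(*(pts-f[:2]).T)-f[2]))
tip=atz(im,(257.25,199.3),.124); print("tip",tip,"tcp",s["tcp_pos"])
m=R.from_quat(np.array(s["tool_rot"])[[1,2,3,0]]).as_matrix()
print("shift tool mm",m.T@np.append(f[:2]-tip[:2],0)*1000)
# key shank edge columns on rows
for v in (192,194,197,200,205,210): print(v,g[v,240:275].tolist())
```

```text
mouth [0.52393329 0.03333427 0.01465797] rms 0.0003594500503606978
tip [0.52645052 0.03113063 0.124     ] tcp [0.52258459 0.03304092 0.28517082]
shift tool mm [ 3.34473069e+00  7.23558937e-02 -1.69623712e-03]
192 [163, 146, 124, 101, 87, 84, 85, 86, 86, 83, 81, 88, 101, 108, 108, 109, 109, 108, 108, 108, 108, 109, 107, 98, 85, 84, 87, 86, 85, 88, 99, 111, 117, 121, 135]
194 [169, 156, 135, 118, 107, 96, 88, 86, 87, 92, 101, 107, 108, 109, 110, 110, 109, 110, 110, 110, 110, 110, 113, 116, 110, 98, 88, 86, 89, 99, 111, 116, 119, 128, 149]
197 [173, 171, 166, 153, 136, 122, 110, 100, 99, 104, 107, 108, 109, 109, 110, 110, 110, 110, 110, 110, 110, 110, 113, 118, 122, 120, 109, 100, 105, 116, 123, 130, 146, 162, 171]
200 [174, 173, 173, 171, 167, 157, 139, 120, 109, 108, 108, 109, 110, 110, 110, 110, 110, 110, 110, 110, 110, 111, 113, 119, 123, 122, 120, 123, 133, 148, 162, 170, 174, 174, 174]
205 [173, 172, 172, 173, 174, 171, 148, 117, 106, 107, 108, 109, 110, 110, 110, 110, 110, 110, 110, 110, 110, 110, 111, 117, 122, 124, 124, 131, 149, 169, 175, 174, 173, 173, 173]
210 [173, 172, 172, 173, 172, 159, 131, 111, 107, 109, 109, 109, 110, 110, 111, 111, 111, 110, 110, 110, 110, 110, 111, 115, 121, 124, 123, 125, 138, 159, 171, 173, 174, 175, 175]
```

```bash
python3 -m pendant '[{"dx":1,"dy":0,"dz":4,"ax":0,"ay":0,"az":0},{"dx":2,"dy":0,"dz":8,"ax":0,"ay":0,"az":0},{"dx":2,"dy":0,"dz":12,"ax":0,"ay":0,"az":0},{"dx":2,"dy":0,"dz":15,"ax":0,"ay":0,"az":0},{"dx":2,"dy":0,"dz":16,"ax":0,"ay":0,"az":0},{"dx":2,"dy":0,"dz":16,"ax":0,"ay":0,"az":0},{"dx":2,"dy":0,"dz":16,"ax":0,"ay":0,"az":0},{"dx":2,"dy":0,"dz":16,"ax":0,"ay":0,"az":0}]'
cat > m.py <<'E'
from h import *
from scipy.optimize import least_squares
def mouth(im,z=.102,r0=(.522,.034)):
  g=cv2.GaussianBlur(cv2.cvtColor(im["color"],cv2.COLOR_BGR2GRAY),(3,3),0).astype(np.float32)
  c0=proj(im,[*r0,z]); e=proj(im,[r0[0]+.0147,r0[1],z]); R0=np.hypot(*(e-c0)); pts=[]
  for a in np.arange(np.pi*1.0,2.0*np.pi,.06):
    rr=np.arange(R0-6,R0+6,.25); mx=(c0[0]+rr*np.cos(a)).astype(np.float32)[None]; my=(c0[1]+rr*np.sin(a)).astype(np.float32)[None]
    v=cv2.remap(g,mx,my,cv2.INTER_LINEAR)[0]; t=rr[np.argmax(v[8:]-v[:-8])+4]
    pts.append(atz(im,(c0[0]+t*np.cos(a),c0[1]+t*np.sin(a)),z)[:2])
  pts=np.array(pts); f=least_squares(lambda p:np.hypot(*(pts-p[:2]).T)-p[2],[*r0,.0147],loss="soft_l1",f_scale=.0005).x
  return f,np.std(np.hypot(*(pts-f[:2]).T)-f[2]),g
E
python3 - <<'E'
from m import *
S=[r.get_state()]
for i in range(3): im=r.get_image("wrist"); S.append(r.get_state())
print(np.array([s["tcp_pos"] for s in S]).round(4),S[-1]["wrist_force"])
f,e,g=mouth(im); print(f,e); 
zt=np.mean([s["tcp_pos"][2] for s in S])-.1604; print("tip z",zt,"mouth px",proj(im,[f[0],f[1],.102]))
for d in r.pinpoint("wrist","key")[:1]: print(d["at"],d["score"],atz(im,d["at"],zt))
g=g.astype(int)
for v in range(178,206,2): print(v,g[v,238:276].tolist())
cv2.imwrite("pics/w9.png",cv2.resize(im["color"][150:250,196:316],(780,650),interpolation=cv2.INTER_CUBIC)[:600])
E
```

```text
time: 14.65
tcp_pos: [0.521, 0.0354, 0.2692]
tool_rot: [0.0, 0.341, 0.94, 0.0]
wrist_force: [0.9, 0.2, -2.0]
gripper_width: 0.222
grip_force: 58.8
[[0.521  0.0354 0.2692]
 [0.521  0.0354 0.2692]
 [0.521  0.0354 0.2692]
 [0.521  0.0354 0.2692]] [-0.33962053 -0.23802837 -1.98887806]
[0.52324156 0.03379745 0.01415625] 0.00032397008890197755
tip z 0.10878918875203136 mouth px [256.25347553 194.80118543]
[254.7, 197.4] 0.9 [0.52235128 0.03297296 0.10878919]
178 [130, 130, 129, 129, 130, 130, 130, 130, 129, 128, 126, 122, 115, 110, 116, 127, 129, 125, 125, 128, 128, 128, 136, 151, 163, 169, 173, 176, 175, 175, 175, 176, 176, 177, 176, 176, 175, 175]
180 [129, 129, 129, 130, 130, 130, 127, 120, 109, 98, 86, 74, 65, 61, 60, 60, 59, 58, 62, 66, 68, 70, 73, 80, 88, 98, 113, 131, 151, 167, 174, 175, 175, 175, 176, 177, 177, 176]
182 [130, 130, 129, 129, 126, 116, 96, 75, 64, 61, 60, 61, 62, 62, 61, 60, 64, 73, 84, 87, 88, 89, 90, 93, 94, 91, 82, 73, 78, 101, 133, 158, 171, 174, 174, 175, 176, 177]
184 [131, 130, 128, 125, 112, 86, 65, 61, 62, 62, 61, 61, 61, 62, 62, 62, 66, 76, 84, 89, 90, 90, 
[... 1139 characters left out ...]
, 108, 110, 110, 112, 112, 112, 112, 112, 112, 112, 112, 111, 112, 115, 120, 125, 125, 117, 103, 91, 88, 89, 96, 108, 116, 124, 144]
200 [165, 143, 119, 99, 89, 87, 87, 88, 93, 102, 108, 110, 110, 110, 111, 111, 111, 112, 113, 113, 112, 112, 112, 112, 114, 120, 125, 126, 125, 117, 101, 91, 96, 109, 117, 120, 129, 150]
202 [168, 153, 135, 115, 99, 90, 87, 88, 94, 103, 109, 110, 110, 110, 111, 112, 112, 112, 112, 112, 112, 112, 112, 112, 113, 118, 125, 127, 126, 118, 104, 98, 108, 118, 121, 127, 145, 166]
204 [173, 165, 148, 130, 119, 109, 98, 91, 96, 107, 110, 110, 110, 111, 112, 112, 112, 112, 112, 112, 112, 112, 112, 112, 114, 119, 125, 127, 126, 122, 114, 113, 117, 120, 125, 140, 160, 174]
```

View pics/w9.png

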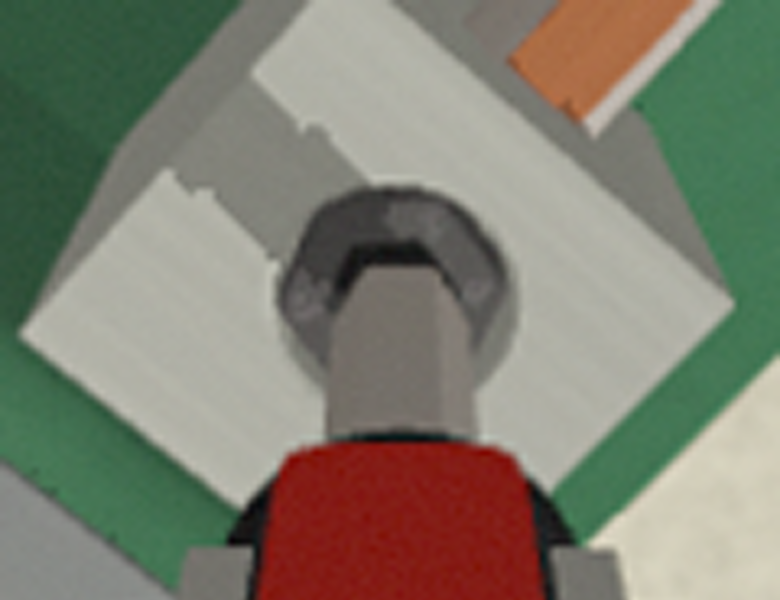

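Tip near edge is at (402,265) in the crop and the socket ring is centred at about (394,296). Allowing for height, the tip is within about 1 mm of the socket axis. I'll descend in small steps.

```bash
python3 -m pendant '[{"dx":0,"dy":-0.5,"dz":2,"ax":0,"ay":0,"az":0},{"dx":0,"dy":-0.5,"dz":4,"ax":0,"ay":0,"az":0},{"dx":0,"dy":-0.5,"dz":6,"ax":0,"ay":0,"az":0},{"dx":0,"dy":-0.5,"dz":7,"ax":0,"ay":0,"az":0},{"dx":0,"dy":-0.5,"dz":8,"ax":0,"ay":0,"az":0},{"dx":0,"dy":-0.5,"dz":8.5,"ax":0,"ay":0,"az":0},{"dx":0,"dy":-0.5,"dz":9,"ax":0,"ay":0,"az":0},{"dx":0,"dy":-0.5,"dz":9,"ax":0,"ay":0,"az":0}]'
python3 -c "
from h import *
s=r.get_state();print(s['tcp_pos'],s['wrist_force'],s['moment'])"
```

```text
time: 15.65
tcp_pos: [0.5206, 0.035, 0.26]
tool_rot: [-0.0, 0.34, 0.94, -0.0]
wrist_force: [-0.5, 0.6, -0.1]
gripper_width: 0.228
grip_force: 58.8
[0.52059612 0.03501483 0.2600281 ] [-0.46880773  0.62627351 -0.06022751] [-0.03059776  0.00662179  0.01434132]
```

```bash
python3 -m pendant '[{"dx":0,"dy":0,"dz":0.3,"ax":0,"ay":0,"az":0},{"dx":0,"dy":0,"dz":0.6,"ax":0,"ay":0,"az":0},{"dx":0,"dy":0,"dz":0.9,"ax":0,"ay":0,"az":0},{"dx":0,"dy":0,"dz":1.2,"ax":0,"ay":0,"az":0},{"dx":0,"dy":0,"dz":1.2,"ax":0,"ay":0,"az":0},{"dx":0,"dy":0,"dz":1.2,"ax":0,"ay":0,"az":0},{"dx":0,"dy":0,"dz":1.2,"ax":0,"ay":0,"az":0},{"dx":0,"dy":0,"dz":1.2,"ax":0,"ay":0,"az":0}]'
python3 -c "
from h import *
s=r.get_state();print(s['tcp_pos'],s['wrist_force'],s['moment'])"
```

```text
time: 16.45
tcp_pos: [0.5207, 0.035, 0.259]
tool_rot: [0.0, 0.34, 0.94, 0.0]
wrist_force: [-0.1, 0.1, 0.4]
gripper_width: 0.226
grip_force: 59.0
[0.5206544  0.03502631 0.25895555] [-0.12209805  0.08022001  0.38065163] [-0.02211283  0.08461955  0.03462287]
```

```bash
python3 -m pendant '[{"dx":0,"dy":0,"dz":0.2,"ax":0,"ay":0,"az":0},{"dx":0,"dy":0,"dz":0.4,"ax":0,"ay":0,"az":0},{"dx":0,"dy":0,"dz":0.6,"ax":0,"ay":0,"az":0},{"dx":0,"dy":0,"dz":0.8,"ax":0,"ay":0,"az":0},{"dx":0,"dy":0,"dz":1,"ax":0,"ay":0,"az":0},{"dx":0,"dy":0,"dz":1,"ax":0,"ay":0,"az":0},{"dx":0,"dy":0,"dz":1,"ax":0,"ay":0,"az":0},{"dx":0,"dy":0,"dz":1,"ax":0,"ay":0,"az":0}]'
python3 -c "
from h import *
s=r.get_state();print(s['tcp_pos'],s['wrist_force'],s['moment'])"
```

```text
time: 17.25
tcp_pos: [0.5206, 0.0347, 0.2577]
tool_rot: [0.0, 0.341, 0.94, -0.0]
wrist_force: [1.1, -2.2, -0.9]
gripper_width: 0.229
grip_force: 58.9
[0.52063455 0.03465279 0.25769378] [ 1.08456542 -2.21108504 -0.85274421] [-0.55706829 -0.17326753  0.0307621 ]
```

```bash
python3 -m pendant '[{"dx":-0.4,"dy":-0.2,"dz":0,"ax":0,"ay":0,"az":0},{"dx":-0.8,"dy":-0.4,"dz":0,"ax":0,"ay":0,"az":0},{"dx":-0.8,"dy":-0.4,"dz":0.4,"ax":0,"ay":0,"az":0},{"dx":-0.8,"dy":-0.4,"dz":0.8,"ax":0,"ay":0,"az":0},{"dx":-0.8,"dy":-0.4,"dz":1.2,"ax":0,"ay":0,"az":0},{"dx":-0.8,"dy":-0.4,"dz":1.5,"ax":0,"ay":0,"az":0},{"dx":-0.8,"dy":-0.4,"dz":1.5,"ax":0,"ay":0,"az":0},{"dx":-0.8,"dy":-0.4,"dz":1.5,"ax":0,"ay":0,"az":0}]'
python3 -c "
from h import *
s=r.get_state();print(s['tcp_pos'],s['wrist_force'],s['moment'])"
```

```text
time: 18.05
tcp_pos: [0.5209, 0.0343, 0.2565]
tool_rot: [0.0, 0.34, 0.94, 0.0]
wrist_force: [-1.1, -1.0, 3.4]
gripper_width: 0.225
grip_force: 59.5
[0.52094236 0.03430114 0.25648801] [-1.12752981 -0.95345764  3.35728861] [-0.17696366  0.41223284  0.10418737]
```

```bash
python3 -m pendant '[{"dx":0,"dy":0,"dz":0.2,"ax":0,"ay":0,"az":0.05},{"dx":0,"dy":0,"dz":0.3,"ax":0,"ay":0,"az":0.1},{"dx":0,"dy":0,"dz":0.3,"ax":0,"ay":0,"az":0.15},{"dx":0,"dy":0,"dz":0.3,"ax":0,"ay":0,"az":0.2},{"dx":0,"dy":0,"dz":0.3,"ax":0,"ay":0,"az":0.25},{"dx":0,"dy":0,"dz":0.3,"ax":0,"ay":0,"az":0.3},{"dx":0,"dy":0,"dz":0.3,"ax":0,"ay":0,"az":0.35},{"dx":0,"dy":0,"dz":0.3,"ax":0,"ay":0,"az":0.35}]'
python3 -c "
from h import *
s=r.get_state();print(s['tcp_pos'],s['wrist_force'],s['moment'])"
```

```text
time: 18.85
tcp_pos: [0.5213, 0.0347, 0.2564]
tool_rot: [0.0, 0.499, 0.867, 0.0]
wrist_force: [-0.9, -0.5, 3.8]
gripper_width: 0.227
grip_force: 59.7
[0.52129434 0.03466006 0.25642539] [-0.88845265 -0.49029407  3.79778657] [0.04266167 0.08669349 0.19591762]
```

```bash
python3 -m pendant '[{"dx":0,"dy":0,"dz":0,"ax":0,"ay":0,"az":-0.03},{"dx":0,"dy":0,"dz":0,"ax":0,"ay":0,"az":-0.05},{"dx":0,"dy":0,"dz":0.3,"ax":0,"ay":0,"az":-0.05},{"dx":0,"dy":0,"dz":0.6,"ax":0,"ay":0,"az":-0.05},{"dx":0,"dy":0,"dz":0.6,"ax":0,"ay":0,"az":-0.05},{"dx":0,"dy":0,"dz":0.6,"ax":0,"ay":0,"az":-0.05},{"dx":0,"dy":0,"dz":0.6,"ax":0,"ay":0,"az":-0.05},{"dx":0,"dy":0,"dz":0.6,"ax":0,"ay":0,"az":-0.05}]'
python3 -c "
from h import *
s=r.get_state();print(s['tcp_pos'],s['wrist_force'],s['moment'])"
```

```text
time: 19.65
tcp_pos: [0.5213, 0.0345, 0.2559]
tool_rot: [0.0, 0.476, 0.879, 0.0]
wrist_force: [-0.8, 0.1, 7.7]
gripper_width: 0.227
grip_force: 59.8
[0.52127073 0.03449766 0.25590488] [-0.76347742  0.07469288  7.66114451] [0.17747857 0.20544556 0.10602421]
```

```bash
python3 -m pendant '[{"dx":0,"dy":0,"dz":0,"ax":0,"ay":0,"az":-0.05},{"dx":0,"dy":0,"dz":0,"ax":0,"ay":0,"az":-0.1},{"dx":0,"dy":0,"dz":0,"ax":0,"ay":0,"az":-0.15},{"dx":0,"dy":0,"dz":0,"ax":0,"ay":0,"az":-0.2},{"dx":0,"dy":0,"dz":0,"ax":0,"ay":0,"az":-0.25},{"dx":0,"dy":0,"dz":0,"ax":0,"ay":0,"az":-0.3},{"dx":0,"dy":0,"dz":0,"ax":0,"ay":0,"az":-0.35},{"dx":0,"dy":0,"dz":0,"ax":0,"ay":0,"az":-0.4}]'
python3 -c "
from h import *
s=r.get_state();print(s['tcp_pos'],s['wrist_force'],s['moment'])"
```

```text
time: 20.45
tcp_pos: [0.5207, 0.0339, 0.2547]
tool_rot: [-0.001, 0.292, 0.956, 0.0]
wrist_force: [0.5, -0.1, -1.1]
gripper_width: 0.225
grip_force: 59.0
[0.52070396 0.03388392 0.25473684] [ 0.45283354 -0.10953519 -1.05277099] [ 0.01060078 -0.10088958 -0.22634248]
```

Force released and the key dropped, and there's torque on it, so the hex is engaging. Relieve the torque and descend further.

```bash
python3 -m pendant '[{"dx":0,"dy":0,"dz":0,"ax":0,"ay":0,"az":0.06},{"dx":0,"dy":0,"dz":0.5,"ax":0,"ay":0,"az":0.06},{"dx":0,"dy":0,"dz":1,"ax":0,"ay":0,"az":0.06},{"dx":0,"dy":0,"dz":1.5,"ax":0,"ay":0,"az":0.06},{"dx":0,"dy":0,"dz":2,"ax":0,"ay":0,"az":0.06},{"dx":0,"dy":0,"dz":2.5,"ax":0,"ay":0,"az":0.06},{"dx":0,"dy":0,"dz":2.5,"ax":0,"ay":0,"az":0.06},{"dx":0,"dy":0,"dz":2.5,"ax":0,"ay":0,"az":0.06}]'
python3 -c "
from h import *
s=r.get_state();print(s['tcp_pos'],s['wrist_force'],s['moment'])"
```

```text
time: 21.25
tcp_pos: [0.5208, 0.0341, 0.2529]
tool_rot: [-0.0, 0.322, 0.947, -0.0]
wrist_force: [0.2, 0.4, -1.3]
gripper_width: 0.223
grip_force: 58.9
[0.52080429 0.03414339 0.25287557] [ 0.15998197  0.44569778 -1.26807235] [-0.00109522  0.00103446  0.00030711]
```

```bash
python3 -m pendant '[{"dx":0,"dy":0,"dz":0.5,"ax":0,"ay":0,"az":0},{"dx":0,"dy":0,"dz":1,"ax":0,"ay":0,"az":0},{"dx":0,"dy":0,"dz":1.5,"ax":0,"ay":0,"az":0},{"dx":0,"dy":0,"dz":2,"ax":0,"ay":0,"az":0},{"dx":0,"dy":0,"dz":2.5,"ax":0,"ay":0,"az":0},{"dx":0,"dy":0,"dz":2.5,"ax":0,"ay":0,"az":0},{"dx":0,"dy":0,"dz":2.5,"ax":0,"ay":0,"az":0},{"dx":0,"dy":0,"dz":2.5,"ax":0,"ay":0,"az":0}]'
python3 -c "
from h import *
s=r.get_state();print(s['tcp_pos'],s['wrist_force'],s['moment'])"
```

```text
time: 22.05
tcp_pos: [0.5209, 0.0342, 0.2504]
tool_rot: [-0.0, 0.322, 0.947, -0.0]
wrist_force: [-1.5, 0.1, -1.6]
gripper_width: 0.226
grip_force: 58.9
[0.52086256 0.03416426 0.25039064] [-1.45892677  0.08731539 -1.58673516] [-0.02291271  0.13461401  0.00961341]
```

```bash
python3 -m pendant '[{"dx":0,"dy":0,"dz":0.4,"ax":0,"ay":0,"az":0},{"dx":0,"dy":0,"dz":0.8,"ax":0,"ay":0,"az":0},{"dx":0,"dy":0,"dz":1.2,"ax":0,"ay":0,"az":0},{"dx":0,"dy":0,"dz":1.6,"ax":0,"ay":0,"az":0},{"dx":0,"dy":0,"dz":2,"ax":0,"ay":0,"az":0},{"dx":0,"dy":0,"dz":2,"ax":0,"ay":0,"az":0},{"dx":0,"dy":0,"dz":2,"ax":0,"ay":0,"az":0},{"dx":0,"dy":0,"dz":2,"ax":0,"ay":0,"az":0}]'
python3 -c "
from h import *
s=r.get_state();print(s['tcp_pos'],s['wrist_force'],s['moment'])"
```

```text
time: 22.85
tcp_pos: [0.521, 0.0342, 0.2489]
tool_rot: [0.0, 0.322, 0.947, -0.0]
wrist_force: [-1.9, -1.5, 5.4]
gripper_width: 0.225
grip_force: 59.8
[0.52101707 0.0342323  0.24888705] [-1.86123912 -1.49370435  5.42544838] [-0.22631174  0.75910401 -0.04855667]
```

Seated: about 7 N, and 10 mm below first contact. Now tighten clockwise, watching the moment.

```bash
python3 -m pendant '[{"dx":0,"dy":0,"dz":0,"ax":0,"ay":0,"az":0.06},{"dx":0,"dy":0,"dz":0,"ax":0,"ay":0,"az":0.12},{"dx":0,"dy":0,"dz":0,"ax":0,"ay":0,"az":0.18},{"dx":0,"dy":0,"dz":0,"ax":0,"ay":0,"az":0.24},{"dx":0,"dy":0,"dz":0,"ax":0,"ay":0,"az":0.3},{"dx":0,"dy":0,"dz":0,"ax":0,"ay":0,"az":0.35},{"dx":0,"dy":0,"dz":0,"ax":0,"ay":0,"az":0.4},{"dx":0,"dy":0,"dz":0,"ax":0,"ay":0,"az":0.4}]'
cat > st.py <<'E'
from h import *
s=r.get_state();q=s['tool_rot'];print(np.round(s['tcp_pos'],4),np.round(s['wrist_force'],1),np.round(s['moment'],3),"phi",round(2*np.arctan2(q[2],q[1]),3),s['qpos'][6])
E
python3 st.py
```

```text
time: 23.65
tcp_pos: [0.5213, 0.0347, 0.2489]
tool_rot: [0.001, 0.503, 0.864, 0.0]
wrist_force: [-1.8, 0.3, 4.2]
gripper_width: 0.229
grip_force: 59.7
[0.5213 0.0347 0.2489] [-1.8  0.3  4.2] [0.114 0.336 0.178] phi 2.088 0.11475875150064034
```

```bash
python3 -m pendant '[{"dx":0,"dy":0,"dz":0,"ax":0,"ay":0,"az":0.05},{"dx":0,"dy":0,"dz":0,"ax":0,"ay":0,"az":0.1},{"dx":0,"dy":0,"dz":0,"ax":0,"ay":0,"az":0.15},{"dx":0,"dy":0,"dz":0,"ax":0,"ay":0,"az":0.2},{"dx":0,"dy":0,"dz":0,"ax":0,"ay":0,"az":0.2},{"dx":0,"dy":0,"dz":0,"ax":0,"ay":0,"az":0.2},{"dx":0,"dy":0,"dz":0,"ax":0,"ay":0,"az":0.2},{"dx":0,"dy":0,"dz":0,"ax":0,"ay":0,"az":0.2}]'
python3 st.py
```

```text
time: 24.45
tcp_pos: [0.5216, 0.0346, 0.2489]
tool_rot: [0.001, 0.587, 0.81, 0.001]
wrist_force: [0.8, 1.6, 5.1]
gripper_width: 0.228
grip_force: 59.8
[0.5216 0.0346 0.2489] [0.8 1.6 5.1] [ 0.453 -0.24   0.229] phi 1.888 -0.0635567492808829
```

```bash
python3 -m pendant '[{"dx":0,"dy":0,"dz":0,"ax":0,"ay":0,"az":0.03},{"dx":0,"dy":0,"dz":0,"ax":0,"ay":0,"az":0.06},{"dx":0,"dy":0,"dz":0,"ax":0,"ay":0,"az":0.09},{"dx":0,"dy":0,"dz":0,"ax":0,"ay":0,"az":0.12},{"dx":0,"dy":0,"dz":0,"ax":0,"ay":0,"az":0.15},{"dx":0,"dy":0,"dz":0,"ax":0,"ay":0,"az":0.15},{"dx":0,"dy":0,"dz":0,"ax":0,"ay":0,"az":0.15},{"dx":0,"dy":0,"dz":0,"ax":0,"ay":0,"az":0.15}]'
python3 st.py
```

```text
time: 25.25
tcp_pos: [0.5217, 0.0346, 0.2489]
tool_rot: [0.001, 0.646, 0.764, 0.001]
wrist_force: [2.9, 2.1, 5.4]
gripper_width: 0.227
grip_force: 59.8
[0.5217 0.0346 0.2489] [2.9 2.1 5.4] [ 0.689 -0.757  0.164] phi 1.737 -0.19856438238796448
```

```bash
python3 -m pendant '[{"dx":0.2,"dy":0.3,"dz":0,"ax":0,"ay":0,"az":0.03},{"dx":0.4,"dy":0.6,"dz":0,"ax":0,"ay":0,"az":0.06},{"dx":0.5,"dy":0.7,"dz":0,"ax":0,"ay":0,"az":0.09},{"dx":0.5,"dy":0.7,"dz":0,"ax":0,"ay":0,"az":0.12},{"dx":0.5,"dy":0.7,"dz":0,"ax":0,"ay":0,"az":0.15},{"dx":0.5,"dy":0.7,"dz":0,"ax":0,"ay":0,"az":0.15},{"dx":0.5,"dy":0.7,"dz":0,"ax":0,"ay":0,"az":0.15},{"dx":0.5,"dy":0.7,"dz":0,"ax":0,"ay":0,"az":0.15}]'
python3 st.py
```

```text
time: 26.05
tcp_pos: [0.5221, 0.0348, 0.2489]
tool_rot: [0.001, 0.701, 0.713, 0.001]
wrist_force: [2.0, 0.7, 6.2]
gripper_width: 0.227
grip_force: 59.9
[0.5221 0.0348 0.2489] [2.  0.7 6.2] [ 0.385 -0.646  0.3  ] phi 1.588 -0.3349089080851797
```

```bash
python3 -m pendant '[{"dx":0.2,"dy":0.4,"dz":0,"ax":0,"ay":0,"az":0.02},{"dx":0.2,"dy":0.5,"dz":0,"ax":0,"ay":0,"az":0.04},{"dx":0.2,"dy":0.5,"dz":0,"ax":0,"ay":0,"az":0.06},{"dx":0.2,"dy":0.5,"dz":0,"ax":0,"ay":0,"az":0.07},{"dx":0.2,"dy":0.5,"dz":0,"ax":0,"ay":0,"az":0.07},{"dx":0.2,"dy":0.5,"dz":0,"ax":0,"ay":0,"az":0.07},{"dx":0.2,"dy":0.5,"dz":0,"ax":0,"ay":0,"az":0.07},{"dx":0.2,"dy":0.5,"dz":0,"ax":0,"ay":0,"az":0.07}]'
python3 st.py
python3 - <<'E'
from h import *
for i in range(4): r.get_image("scene"); print(r.get_state()["moment"].round(3))
E
```

```text
time: 26.85
tcp_pos: [0.5224, 0.0349, 0.2488]
tool_rot: [0.001, 0.726, 0.688, 0.0]
wrist_force: [1.7, 1.6, 6.8]
gripper_width: 0.227
grip_force: 60.1
[0.5224 0.0349 0.2488] [1.7 1.6 6.8] [ 0.268 -0.45   0.369] phi 1.518 -0.39850446506336534
[ 0.347 -0.434  0.343]
[ 0.316 -0.457  0.364]
[ 0.342 -0.458  0.378]
[ 0.338 -0.427  0.353]
```

Torque is about 0.36 N m, up from about 0.2, and the angle history fits the screw at about 0.25, which is snug. Back off into the play and lift.

```bash
python3 -m pendant '[{"dx":0,"dy":0,"dz":0,"ax":0,"ay":0,"az":-0.04},{"dx":0,"dy":0,"dz":0,"ax":0,"ay":0,"az":-0.07},{"dx":0,"dy":0,"dz":-1,"ax":0,"ay":0,"az":-0.07},{"dx":0,"dy":0,"dz":-3,"ax":0,"ay":0,"az":-0.07},{"dx":0,"dy":0,"dz":-5,"ax":0,"ay":0,"az":-0.07},{"dx":0,"dy":0,"dz":-8,"ax":0,"ay":0,"az":-0.07},{"dx":0,"dy":0,"dz":-12,"ax":0,"ay":0,"az":-0.07},{"dx":0,"dy":0,"dz":-16,"ax":0,"ay":0,"az":-0.07}]'
python3 st.py
python3 -m pendant '[{"dx":0,"dy":0,"dz":-6,"ax":0,"ay":0,"az":0},{"dx":0,"dy":0,"dz":-14,"ax":0,"ay":0,"az":0},{"dx":0,"dy":0,"dz":-24,"ax":0,"ay":0,"az":0},{"dx":0,"dy":0,"dz":-34,"ax":0,"ay":0,"az":0},{"dx":0,"dy":0,"dz":-44,"ax":0,"ay":0,"az":0},{"dx":0,"dy":0,"dz":-50,"ax":0,"ay":0,"az":0},{"dx":0,"dy":0,"dz":-50,"ax":0,"ay":0,"az":0},{"dx":0,"dy":0,"dz":-50,"ax":0,"ay":0,"az":0}]'
python3 st.py; python3 -c "
from h import *
print(toolshift([.478,-.2525,.313]))
s=r.get_image('wrist')
for l,z in {'screw_mouth':.102,'key':.15,'crank_grip':.1264}.items():
  for d in r.pinpoint('wrist',l)[:1]: print(l,d['at'],atz(s,d['at'],z))"
```

```text
time: 27.85
tcp_pos: [0.5209, 0.0346, 0.2643]
tool_rot: [-0.001, 0.702, 0.713, -0.002]
wrist_force: [0.7, -0.5, -1.9]
gripper_width: 0.222
grip_force: 59.3
[0.5209 0.0346 0.2643] [ 0.7 -0.5 -1.9] [0.073 0.008 0.023] phi 1.586 -0.3219293008288999
time: 28.65
tcp_pos: [0.5219, 0.0349, 0.3144]
tool_rot: [-0.0, 0.701, 0.713, -0.0]
wrist_force: [-0.1, -0.4, -1.0]
gripper_width: 0.228
grip_force: 59.4
[0.5219 0.0349 0.3144] [-0.1 -0.4 -1. ] [-0.026  0.01  -0.022] phi 1.587 -0.2823855295706304
[-286.71645697  -48.43527908    1.45690659]
screw_mouth [255.3, 178.8] [0.52145429 0.03391338 0.102     ]
key [254.6, 199.9] [0.52123011 0.02994453 0.15      ]
crank_grip [210.6, 51.2] [0.48612597 0.14121902 0.1264    ]
```

```bash
python3 -m pendant '[{"dx":-36,"dy":-6,"dz":0,"ax":0,"ay":0,"az":0.14},{"dx":-72,"dy":-12,"dz":0,"ax":0,"ay":0,"az":0.28},{"dx":-108,"dy":-18,"dz":0,"ax":0,"ay":0,"az":0.42},{"dx":-144,"dy":-24,"dz":0,"ax":0,"ay":0,"az":0.56},{"dx":-180,"dy":-30,"dz":0,"ax":0,"ay":0,"az":0.7},{"dx":-216,"dy":-36,"dz":0,"ax":0,"ay":0,"az":0.84},{"dx":-252,"dy":-42,"dz":0,"ax":0,"ay":0,"az":0.98},{"dx":-287,"dy":-48,"dz":0,"ax":0,"ay":0,"az":1.12}]'
python3 st.py
python3 -m pendant '[{"dx":0,"dy":0,"dz":10,"ax":0,"ay":0,"az":0},{"dx":0,"dy":0,"dz":25,"ax":0,"ay":0,"az":0},{"dx":0,"dy":0,"dz":40,"ax":0,"ay":0,"az":0},{"dx":0,"dy":0,"dz":50,"ax":0,"ay":0,"az":0},{"dx":0,"dy":0,"dz":55,"ax":0,"ay":0,"az":0},{"dx":0,"dy":0,"dz":55,"ax":0,"ay":0,"az":0},{"dx":0,"dy":0,"dz":55,"ax":0,"ay":0,"az":0},{"dx":0,"dy":0,"dz":55,"ax":0,"ay":0,"az":0}]'
python3 st.py
python3 - <<'E'
from h import *
im=r.get_image('wrist'); s=r.get_state(); tz=s["tcp_pos"][2]-.1604
for l,z in {'stand_mouth':.08,'key':tz}.items():
  for d in r.pinpoint('wrist',l)[:3]: print(l,round(d["score"],2),d['at'],atz(im,d['at'],z))
print("tip kin",proj(im,np.append(s["tcp_pos"][:2],tz)), "mouth kin",proj(im,[*s["tcp_pos"][:2],.08]))
g=cv2.cvtColor(im["color"],cv2.COLOR_BGR2GRAY).astype(int)
for v in range(164,210,3): print(v,g[v,232:282:1].tolist())
c=im["color"]; h=cv2.cvtColor(c,cv2.COLOR_BGR2HSV); m=((h[:,:,0]>95)&(h[:,:,0]<125)&(h[:,:,1]>120)).astype(np.uint8)
n,L,st,ce=cv2.connectedComponentsWithStats(m); i=1+np.argmax(st[1:,4]); print(st[i],ce[i])
cnt=max(cv2.findContours((L==i).astype(np.uint8),cv2.RETR_EXTERNAL,cv2.CHAIN_APPROX_NONE)[0],key=len); print(cv2.approxPolyDP(cnt,5,True)[:,0].tolist())
E
```

```text
time: 29.65
tcp_pos: [0.4781, -0.2542, 0.3142]
tool_rot: [-0.0, 0.974, 0.228, -0.0]
wrist_force: [0.1, -1.2, -1.2]
gripper_width: 0.225
grip_force: 59.3
[ 0.4781 -0.2542  0.3142] [ 0.1 -1.2 -1.2] [-0.004 -0.099  0.024] phi 0.461 -0.7518603641309581
time: 30.45
tcp_pos: [0.479, -0.2528, 0.2602]
tool_rot: [0.0, 0.973, 0.231, 0.0]
wrist_force: [-0.3, -0.3, -1.6]
gripper_width: 0.23
grip_force: 59.4
[ 0.479  -0.2528  0.2602] [-0.3 -0.3 -1.6] [ 0.018  0.06  -0.014] phi 0.467 -0.7675808595928728
stand_mouth 0.96 [410.8, 226.7] [ 0.50938119 -0.38922657  0.08      ]
stand_mouth 0.89 [410.9, 72.9] [ 0.61386186 -0.31530267  0.08      ]
stand_mouth 0.78 [253.8, 190.2] [ 0.47754077 -0.25099219  0.08      ]
key 0.8 [255.1, 200.4] [ 0.47623398 -0.25301191  0.09973827]
tip kin [256.39867933 197.37096054] mouth kin [256.45048787 189.69740424]
164 [76, 75, 76, 74, 75, 77, 78, 76, 75, 75, 76, 77, 74, 76, 77, 75, 74, 74, 75, 76, 73, 77, 76, 76, 73, 74, 77, 74, 78, 77, 74, 76, 76, 74, 75, 76, 76, 73, 77, 73, 76, 76, 78, 75, 73, 75, 74, 76, 75, 75]
167 [74, 73, 75, 74, 76, 76, 75, 73, 74, 76, 76, 79, 74,
[... 2614 characters left out ...]
153, 145, 144, 147, 141, 105, 72, 74, 75, 71, 72, 76, 75, 75, 76, 75, 73, 73, 75]
206 [77, 73, 74, 71, 74, 77, 75, 76, 75, 74, 74, 75, 73, 73, 89, 105, 110, 109, 111, 132, 160, 155, 153, 156, 157, 155, 155, 156, 157, 155, 157, 154, 145, 145, 146, 147, 133, 70, 73, 78, 78, 73, 72, 74, 73, 71, 74, 76, 75, 74]
209 [75, 72, 74, 73, 70, 74, 75, 69, 73, 72, 76, 76, 72, 68, 100, 112, 111, 104, 106, 132, 157, 157, 155, 157, 155, 155, 156, 156, 155, 155, 155, 152, 145, 146, 145, 147, 141, 84, 71, 74, 74, 76, 73, 74, 73, 72, 75, 75, 73, 76]
[ 202  127  108  102 6456] [254.66263941 177.1192689 ]
[[234, 127], [202, 213], [235, 226], [250, 191], [263, 190], [270, 217], [281, 228], [309, 167], [297, 150]]
```

```bash
python3 -m pendant '[{"dx":-0.7,"dy":-2,"dz":0,"ax":0,"ay":0,"az":0},{"dx":-0.7,"dy":-2,"dz":5,"ax":0,"ay":0,"az":0},{"dx":-0.7,"dy":-2,"dz":11,"ax":0,"ay":0,"az":0},{"dx":-0.7,"dy":-2,"dz":17,"ax":0,"ay":0,"az":0},{"dx":-0.7,"dy":-2,"dz":23,"ax":0,"ay":0,"az":0},{"dx":-0.7,"dy":-2,"dz":28,"ax":0,"ay":0,"az":0},{"dx":-0.7,"dy":-2,"dz":32,"ax":0,"ay":0,"az":0},{"dx":-0.7,"dy":-2,"dz":34,"ax":0,"ay":0,"az":0}]'
python3 st.py
```

```text
time: 31.4
tcp_pos: [0.477, -0.2512, 0.2249]
tool_rot: [-0.0, 0.973, 0.231, -0.0]
wrist_force: [-1.1, -0.4, -1.1]
gripper_width: 0.229
grip_force: 59.4
[ 0.477  -0.2512  0.2249] [-1.1 -0.4 -1.1] [-0.013 -0.043 -0.007] phi 0.467 -0.7820665130082202
```

Tip is in the hole without contact. Continue down.

```bash
python3 -m pendant '[{"dx":0,"dy":0,"dz":8,"ax":0,"ay":0,"az":0},{"dx":0,"dy":0,"dz":18,"ax":0,"ay":0,"az":0},{"dx":0,"dy":0,"dz":28,"ax":0,"ay":0,"az":0},{"dx":0,"dy":0,"dz":38,"ax":0,"ay":0,"az":0},{"dx":0,"dy":0,"dz":47,"ax":0,"ay":0,"az":0},{"dx":0,"dy":0,"dz":53,"ax":0,"ay":0,"az":0},{"dx":0,"dy":0,"dz":55,"ax":0,"ay":0,"az":0},{"dx":0,"dy":0,"dz":55,"ax":0,"ay":0,"az":0}]'
python3 st.py
python3 -m pendant '[{"dx":0,"dy":0,"dz":0.5,"ax":0,"ay":0,"az":0},{"dx":0,"dy":0,"dz":1,"ax":0,"ay":0,"az":0},{"dx":0,"dy":0,"dz":1.5,"ax":0,"ay":0,"az":0},{"dx":0,"dy":0,"dz":2,"ax":0,"ay":0,"az":0},{"dx":0,"dy":0,"dz":2.5,"ax":0,"ay":0,"az":0},{"dx":0,"dy":0,"dz":3,"ax":0,"ay":0,"az":0},{"dx":0,"dy":0,"dz":3,"ax":0,"ay":0,"az":0},{"dx":0,"dy":0,"dz":3,"ax":0,"ay":0,"az":0}]'
python3 st.py
```

```text
time: 32.2
tcp_pos: [0.4771, -0.2512, 0.1702]
tool_rot: [-0.0, 0.973, 0.231, -0.0]
wrist_force: [0.4, -0.7, -1.4]
gripper_width: 0.227
grip_force: 59.4
[ 0.4771 -0.2512  0.1702] [ 0.4 -0.7 -1.4] [ 0.022 -0.005 -0.031] phi 0.467 -0.8053801234665406
time: 33.0
tcp_pos: [0.4771, -0.2512, 0.1674]
tool_rot: [-0.0, 0.973, 0.231, -0.0]
wrist_force: [0.1, 0.2, -1.8]
gripper_width: 0.231
grip_force: 59.4
[ 0.4771 -0.2512  0.1674] [ 0.1  0.2 -1.8] [0.002 0.005 0.01 ] phi 0.467 -0.806664244115244
```

```bash
python3 -m pendant '[{"dx":0,"dy":0,"dz":0.5,"ax":0,"ay":0,"az":0},{"dx":0,"dy":0,"dz":1,"ax":0,"ay":0,"az":0},{"dx":0,"dy":0,"dz":1.5,"ax":0,"ay":0,"az":0},{"dx":0,"dy":0,"dz":1.5,"ax":0,"ay":0,"az":0},{"dx":0,"dy":0,"dz":1.5,"ax":0,"ay":0,"az":0},{"dx":0,"dy":0,"dz":1.5,"ax":0,"ay":0,"az":0},{"dx":0,"dy":0,"dz":1.5,"ax":0,"ay":0,"az":0},{"dx":0,"dy":0,"dz":1.5,"ax":0,"ay":0,"az":0}]'
python3 st.py
python3 -m pendant '[{"dx":0,"dy":0,"dz":0,"ax":0,"ay":0,"az":0},{"dx":0,"dy":0,"dz":0,"ax":0,"ay":0,"az":0},{"dx":0,"dy":0,"dz":0,"ax":0,"ay":0,"az":0},{"dx":0,"dy":0,"dz":0,"ax":0,"ay":0,"az":0},{"dx":0,"dy":0,"dz":0,"ax":0,"ay":0,"az":0},{"dx":0,"dy":0,"dz":0,"ax":0,"ay":0,"az":0},{"dx":0,"dy":0,"dz":0,"ax":0,"ay":0,"az":0},{"dx":0,"dy":0,"dz":0,"ax":0,"ay":0,"az":0}]' 65 20
python3 -m pendant '[{"dx":0,"dy":0,"dz":-10,"ax":0,"ay":0,"az":0},{"dx":0,"dy":0,"dz":-30,"ax":0,"ay":0,"az":0},{"dx":0,"dy":0,"dz":-50,"ax":0,"ay":0,"az":0},{"dx":0,"dy":0,"dz":-75,"ax":0,"ay":0,"az":0},{"dx":0,"dy":0,"dz":-100,"ax":0,"ay":0,"az":0},{"dx":0,"dy":0,"dz":-125,"ax":0,"ay":0,"az":0},{"dx":0,"dy":0,"dz":-145,"ax":0,"ay":0,"az":0},{"dx":0,"dy":0,"dz":-150,"ax":0,"ay":0,"az":0}]'
python3 - <<'E'
from h import *
for i in range(2): im=r.get_image('wrist')
for l,z in {'stand_mouth':.08,'key':.005}.items():
  for d in r.pinpoint('wrist',l)[:3]: print(l,round(d["score"],2),d['at'],atz(im,d['at'],z))
c=im["color"]; h=cv2.cvtColor(c,cv2.COLOR_BGR2HSV); m=(((h[:,:,0]<8)|(h[:,:,0]>172))&(h[:,:,1]>150)&(h[:,:,2]>60)).astype(np.uint8)
n,L,st,ce=cv2.connectedComponentsWithStats(m); i=1+np.argmax(st[1:,4]); x,y,w,hh,_=st[i]; print(st[i])
T=atz(im,(x+w/2,y+hh),.13); print("bottom edge (far top edge) at z.13",T, "expected handle box proj:")
P=np.array([proj(im,[.4773+a*.018*np.cos(.457)-b*.01*np.sin(.457),-.2507+a*.018*np.sin(.457)+b*.01*np.cos(.457),z]) for a in(-1,1) for b in(-1,1) for z in(.085,.13)]); print(P.min(0),P.max(0))
E
python3 st.py
```

```text
time: 33.8
tcp_pos: [0.4771, -0.2513, 0.166]
tool_rot: [0.0, 0.973, 0.231, 0.0]
wrist_force: [-0.1, 0.3, -1.4]
gripper_width: 0.227
grip_force: 59.4
[ 0.4771 -0.2513  0.166 ] [-0.1  0.3 -1.4] [0.006 0.011 0.008] phi 0.467 -0.8073424045412282
time: 34.6
tcp_pos: [0.4771, -0.2513, 0.166]
tool_rot: [0.0, 0.973, 0.231, 0.0]
wrist_force: [-0.1, -0.2, -0.9]
gripper_width: 0.65
grip_force: 0.0
time: 35.4
tcp_pos: [0.478, -0.2516, 0.3191]
tool_rot: [0.002, 0.973, 0.231, 0.002]
wrist_force: [0.3, 0.5, 0.1]
gripper_width: 0.651
grip_force: 0.0
stand_mouth 0.85 [385.8, 207.0] [ 0.50595823 -0.39151952  0.08      ]
stand_mouth 0.72 [158.7, 281.6] [ 0.31209306 -0.20939641  0.08      ]
stand_mouth 0.61 [253.5, 171.7] [ 0.47748475 -0.2487192   0.08      ]
key 0.56 [255.3, 157.4] [ 0.47759525 -0.25045093  0.005     ]
[ 244  159   24   48 1036]
bottom edge (far top edge) at z.13 [ 0.46119264 -0.2598104   0.13      ] expected handle box proj:
[243.34901518 156.27041002] [266.80789085 206.57496679]
[ 0.4766 -0.251   0.3151] [ 0.9  0.5 -0.5] [-0.011 -0.018 -0.03 ] phi 0.467 -0.7502468745536724
```

```bash
python3 -c "
from h import *
print(r.sign_off())"
```

```text
the job is handed in; nothing more can be done
None
```

The job is handed in, with no verdict returned: the flat faces up (crank within about 0.05 rad by camera), the setscrew is snug at about 0.36 N m (near 0.25 rad, judged by torque since the joint can't be read), and the key is upright and released in the blue stand at about 36 s.

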